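# Pack the lunch tin in two layers and lock it

## Robot

A 6-joint arm with a two-finger parallel gripper is mounted at the origin on the work surface. World frame = base frame: x ahead of the robot, y to its left, z up, the work surface at z = 0. Lengths are in m, angles in rad, forces in N, time in s.
With the tool pointing down it reaches from about 0.35 to 0.875 m from the base axis. Payload 15.5 kg.
Tool frame: the origin (TCP) lies at the centre of the arm's flange, where the gripper is bolted on; the fingertips stand 173 mm ahead of it and the grasp point (between the pads) lies 155 mm ahead of it; z points along the fingers, y is the line along which they close (so a half turn about z gives the same grasp; the last joint's range is limited). The gripper opens to 85 mm and grips with 20 to 120 N. Pads are 22 mm wide; open, the fingers measure 114 mm over their backs; the gripper's body (76 mm by 85 mm) begins 54 mm behind the grasp point. The pads swing forward as they close: fully open they stand 13 mm farther back than shut.
Start: joints at [1.026, 0.494, 1.345, -0, 1.302, -0.096], TCP at [0.271, 0.563, 0.405] pointing down, gripper open.
Joint ranges: [-2.91, 2.91], [-0.82, 2.16], [0.22, 2.67], [-1.22, 4.37], [0.12, 2.79], [-3.08, 3.08]. Speed limits (rad/s): [1.89, 1.89, 2.57, 3.01, 3.01, 3.01].

## Interface

Orientations are given as a unit quaternion [w, x, y, z].
In Python, from cell import telemetry, eyes, sign_off gives the robot as it stands.
- The arm moves only by the tool carry_out, never from a script. Its argument "plan" is a list of rows, each an object of numbers: "rx", "ry", "rz": the turn, a rotation vector about the tool's x, y, z in rad; "x", "y", "z": the shift along the tool's x, y, z in cm; "jaw": the finger opening in cm, from 0 to 8.54. A call has 1 to 12 rows; each row is the pose to reach, as a shift and turn from the pose commanded when the call began, along the tool's axes at that moment; what a row does not reach only later rows make up. A row lasts 1/8 s, in which the tool goes at most 62.5 mm and 10.7 degrees, less where a joint would pass 70% of its speed; a pose out of reach is approached as far as the arm can. A call with a gripper value outside its range is refused whole. The fingers move at their own pace and stop on an object; the grip force is fixed at half the most. Time passes only in rows, so rows that repeat a pose let the fingers close. It gives the time, the measured TCP pose, the force, the opening and the grip force at its end, in the units of the state.
- telemetry.read_state(): the state, without advancing time (a new reading comes with each control period).
- eyes.read_camera(name): name is "side" or "top" or "wrist"; returns (picture, depth): 384x512x3 uint8, red, green, blue; 384x512 float32, m along the optical axis (not along the pixel's ray), 0 where there is no reading.
- eyes.get_calibration(name): a dict with "mtx" (3x3 intrinsics, pixels), "extrinsics" (4x4, takes a point from camera to world coordinates); the wrist camera has in their place "T_tool_cam" (4x4, takes a point from camera to tool coordinates, whose origin is the TCP and whose axes are the flange's). Camera axes: x right, y up, looking along -z (the intrinsics and any distortion apply to the point x, -y, -z); pixel columns grow to the right and rows downward; lengths in m; the calibration is good to about 2 mm. The wrist camera is an equidistant fisheye: a pixel r from the principal point sees the ray r / f radians off the axis. A picture is of the moment at which its call begins: read the wrist's pose just before it. get_calibration takes no time and is no camera call.
- sign_off(): hands the job in; it is judged then, once.
The state is a dict: "clock": time; "q": joint angles; "dq": joint speeds; "tau": joint torques, N m; "eef_pos": TCP position; "ee_rot": TCP orientation; "wrist_force": force on the tool from outside, world axes, zero at the start; "moment": the same for the moment, N m; "grip_width": opening from 0.0 (shut) to 1.0 (fully open); "gripper_force": force on a finger pad.
Only numpy, scipy, OpenCV 4.12 (cv2) and the standard library are available. Lean on these libraries where they do the work, as an engineer would, in place of code of your own. Each camera call takes 0.05 s, during which the arm holds its last target. There are 200 camera calls.

## Task

Pack the white lunch tin: stand all the green-lidded tubs upright on its floor, then lay the steel divider flat on the ledges above them, then lay all the yellow snack cartons flat on the divider. Then swing the wooden lid fully shut and press the clip on its edge right down against the tin. Leave the bowl, jar, spoon, mug and pepper mill where they are.

Things in the scene. Friction and masses are not known exactly. Their poses are not given: they have to be found in the camera images.
- tin: White enamelled lunch tin, dark rim, fixed: 260 (x) x 180 (y) x 93 mm high; walls and floor 5 mm, inside 250 x 170 mm. Origin: centre of its underside, z up. Along each short end wall inside runs a ledge 19 mm wide (6 mm thick), its top 53 mm above the table; 212 mm stay free between the ledges. Lid hinged on its +y long side; the clip closes on its -y long side.
- lid (a joint): Hinge of the tin's wooden lid (262 x 188 x 8 mm). 0 = shut on the rim; grows as it opens, starts at 1.95 to 2.2 rad (leaning back past upright, stop 2.25). Stiff (0.35 N m of friction): the lid stays where it is left and needs up to 4 N at its edge. The clip sticks out beyond its edge in the middle third: push the lid beside it.
- lid_edge (a point): Middle of the lid's free edge, on its outer face (the top face when shut), 188 mm from the hinge; the clip is hinged just beside it.
- lid_hinge (a point): Middle of the lid's hinge line, at the tin's +y rim, 94 mm from the tin's middle and 93 mm above the table; the line runs along the tin's x. The lid's inner face passes through this line.
- clip (a joint): Locking clip: dark steel flap 70 mm wide (tin's x), 32 mm long, 5 mm thick, hinged on the middle of the lid's free edge at half the lid's thickness. 0 = straight out in the plane of the lid (starts 0 to 0.25 rad), 1.57 = folded right down against the tin's -y wall (stop). Stays where it is left (0.03 N m of friction: 1 to 2 N at its tip).
- clip_tip (a point): Middle of the clip's free end, 32 mm from its hinge.
- divider: Steel divider plate 240 (x) x 160 (y) x 5 mm, 0.18 to 0.29 kg, with a black upright grip rib in its middle: 12 mm thick (x), 80 mm long (y), its top 33 mm above the plate's underside. Origin: centre of the underside, z up. In the tin it rests with its two short ends on the two ledges (underside 53 mm above the table), the rib across the tin.
- tub0: Food tub, white with a green lid, 60 x 60 mm and 44 mm high, 0.08 to 0.21 kg. Origin: centre of its underside, z up. Sometimes absent (None).
- tub1: Food tub, white with a green lid, 60 x 60 mm and 44 mm high, 0.08 to 0.21 kg. Origin: centre of its underside, z up. Sometimes absent (None).
- tub2: Food tub, white with a green lid, 60 x 60 mm and 44 mm high, 0.08 to 0.21 kg. Origin: centre of its underside, z up. Sometimes absent (None).
- snack0: Yellow snack carton with a pale band, 70 (x) x 48 (y) x 30 mm (z), 0.07 kg. Origin: its centre, 15 mm above what it lies on. Sometimes absent (None).
- snack1: Yellow snack carton with a pale band, 70 (x) x 48 (y) x 30 mm (z), 0.07 kg. Origin: its centre, 15 mm above what it lies on. Sometimes absent (None).
- snack2: Yellow snack carton with a pale band, 70 (x) x 48 (y) x 30 mm (z), 0.07 kg. Origin: its centre, 15 mm above what it lies on. Sometimes absent (None).
- snack3: Yellow snack carton with a pale band, 70 (x) x 48 (y) x 30 mm (z), 0.07 kg. Origin: its centre, 15 mm above what it lies on. Sometimes absent (None).
- bowl: Small blue ceramic bowl, 90 mm across, 40 mm high; stays where it is.
- jar: Amber honey jar, 56 mm across, 65 mm high; stays where it is.
- spoon: Dark wooden spoon, 200 mm long; stays where it is.
- mug: White mug, 76 mm across, 75 mm high; stays where it is.
- mill: Dark wooden pepper mill, 56 mm across, 160 mm high; stays where it is.
Things that resemble listed ones, but are neither listed nor needed, are in the scene too. Leave any blue or purple look-alike of the snack1 alone.

How it is judged:
On the way, in this order (a step that is already met when the one before it is completed fails the run):
1. all the tubs stand upright on the tin's floor (z of tub0 in the frame of tin between -0.002 and 0.012 m and angle between each of tub0, tub1, tub2's own z axis and vertical below 0.15 rad and x of tub0 in the frame of tin between -0.12 and 0.12 m and y of tub0 in the frame of tin between -0.085 and 0.085 m and z of tub1 in the frame of tin between -0.002 and 0.012 m and x of tub1 in the frame of tin between -0.12 and 0.12 m and y of tub1 in the frame of tin between -0.085 and 0.085 m and z of tub2 in the frame of tin between -0.002 and 0.012 m and x of tub2 in the frame of tin between -0.12 and 0.12 m and y of tub2 in the frame of tin between -0.085 and 0.085 m), for 0.2 s.
2. the divider lies flat on the ledges, over the tubs (z of divider in the frame of tin between 0.049 and 0.058 m and angle between divider's own z axis and vertical below 0.04 rad and horizontal distance between divider and tin below 0.02 m), for 0.2 s.
3. all the snack cartons lie flat on the divider (z of snack0 in the frame of tin between 0.066 and 0.0785 m and x of snack0 in the frame of tin between -0.12 and 0.12 m and y of snack0 in the frame of tin between -0.085 and 0.085 m and z of snack1 in the frame of tin between 0.066 and 0.0785 m and x of snack1 in the frame of tin between -0.12 and 0.12 m and y of snack1 in the frame of tin between -0.085 and 0.085 m and z of snack2 in the frame of tin between 0.066 and 0.0785 m and x of snack2 in the frame of tin between -0.12 and 0.12 m and y of snack2 in the frame of tin between -0.085 and 0.085 m and z of snack3 in the frame of tin between 0.066 and 0.0785 m and x of snack3 in the frame of tin between -0.12 and 0.12 m and y of snack3 in the frame of tin between -0.085 and 0.085 m), for 0.2 s.
4. the lid is shut (value of joint lid below 0.04 rad), for 0.2 s.
5. the clip is pressed down (value of joint clip above 1.4 rad), for 0.2 s.
At the end, for the whole second after the job is handed in: All present tubs stand upright (within 0.15 rad) on the tin's floor, the divider lies flat on the ledges (within 4 mm in height, 0.04 rad), all present cartons lie flat on the divider inside the tin, the lid is shut (below 0.04 rad), the clip is down (above 1.4 rad), everything at rest (all of step 1 and all of step 2 and all of step 3 and value of joint lid below 0.04 rad and value of joint clip above 1.4 rad and linear speed of each of tub0, tub1, tub2, snack0, snack1, snack2, snack3, divider below 0.02 m/s); the robot touches nothing.
It fails at once if the bowl, jar, spoon, mug or pepper mill is pushed more than 5 cm or knocked over (distance of any of bowl, jar, spoon, mug, mill from where it was at the start of the episode above 0.05 m or angle between any of bowl, jar, mug, mill's own z axis and vertical above 0.6 rad).
Of tub0, tub1, tub2 only 2 to 3 are there at a start; the rules pass over those that are not, and their reading is None.
Of snack0, snack1, snack2, snack3 only 3 to 4 are there at a start; the rules pass over those that are not, and their reading is None.
At some moment in a run one of tub0, tub1, tub2, snack0, snack1, snack2, snack3 may be knocked a few centimetres aside while the robot is not near it.
Once in a run the grip may slacken for a moment while it holds something.
It also fails if it takes over 208 s, if anything falls off the work surface, if the arm or the gripper's body presses on something with over 40 N, if the wrist force passes 120 N, or if a joint passes its speed limit or range.

## Working session

There is one attempt and no reset: what is moved stays moved. The work goes in short steps, Python scripts to look and compute and a tool call to move; the robot and the scene stay as the last step left them, time stands still between calls to the robot, and variables do not carry over. Pictures are saved under pics/ and viewed, at most 14 in all, crops included, and the job is handed in when it is done.

Besides the shell and the picture viewer there is one more tool, called after "Request:" as name(argument=value, ...), one argument or row to a line, values as JSON. carry_out: Moves the arm, as the interface text tells. Its arguments: {"type":"object","properties":{"plan":{"type":"array","items":{"type":"object","properties":{"rx":{"type":"number"},"ry":{"type":"number"},"rz":{"type":"number"},"x":{"type":"number"},"y":{"type":"number"},"z":{"type":"number"},"jaw":{"type":"number"}}}}},"required":["plan"]}

```bash
ls; mkdir -p pics
python3 - <<'E'
from cell import telemetry, eyes
import cv2, numpy as np
print(telemetry.read_state())
for n in ("top","side"):
    p,d=eyes.read_camera(n); cv2.imwrite(f"pics/{n}0.png",cv2.resize(p[:,:,::-1],None,fx=1.5,fy=1.5)); np.savez(f"{n}0.npz",p=p,d=d)
    print(n,eyes.get_calibration(n))
print(eyes.get_calibration("wrist"))
E
```

```text
pics
{'clock': 0.0, 'q': array([ 1.02650247e+00,  4.94176342e-01,  1.34613564e+00,  2.93290706e-05,
        1.30252454e+00, -9.55032398e-02]), 'dq': array([ 1.01107470e-03,  8.89807461e-04, -7.75466962e-04,  1.28950643e-04,
       -2.67653827e-04, -1.46641391e-05]), 'tau': array([-8.71106095e-04, -8.82150006e+01, -3.83860838e+01, -3.87479749e-04,
        9.91715788e-03, -4.70118971e-05]), 'eef_pos': array([0.27108669, 0.56297691, 0.40410286]), 'ee_rot': array([-2.08999334e-04,  2.22520625e-01,  9.74927784e-01, -5.85933536e-04]), 'wrist_force': array([ 0.16779635, -1.08169401, -0.49183113]), 'moment': array([ 0.03989617, -0.00492924,  0.00846553]), 'gripper_force': 0.0, 'grip_width': 1.001931313685209}
top {'mtx': array([[429.250633  ,   0.        , 256.29383551],
       [  0.        , 429.250633  , 190.23380979],
       [  0.        ,   0.        ,   1.        ]]), 'extrinsics': array([[-2.40149445e-02,  9.93628962e-01, -1.10112522e-01,
         4.05091018e-01],
       [-9.99663568e-01, -2.49473659e-02, -7.09783253e-03,
        -6.89952015e-04],
       [-9.79962935e-03,  1.09905022e-
[... 380 characters left out ...]
    [-0.40923201,  0.65479164, -0.63543455, -0.81520871],
       [-0.01508763,  0.69146839,  0.72224915,  1.04883975],
       [ 0.        ,  0.        ,  0.        ,  1.        ]])}
{'mtx': array([[297.31863964,   0.        , 255.77547996],
       [  0.        , 297.31863964, 196.97767547],
       [  0.        ,   0.        ,   1.        ]]), 'T_tool_cam': array([[-8.38530149e-04,  9.52448556e-01,  3.04698285e-01,
         7.76755385e-02],
       [ 9.99999464e-01,  9.83962939e-04, -3.23744461e-04,
         3.35209225e-04],
       [-6.08161764e-04,  3.04697850e-01, -9.52448870e-01,
         3.08399217e-02],
       [ 0.00000000e+00,  0.00000000e+00,  0.00000000e+00,
         1.00000000e+00]])}
```

View pics/top0.png

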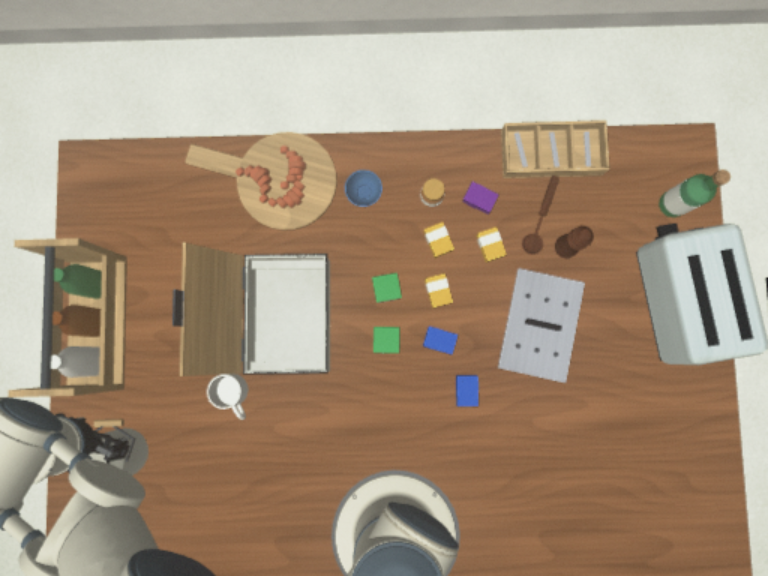

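View pics/side0.png

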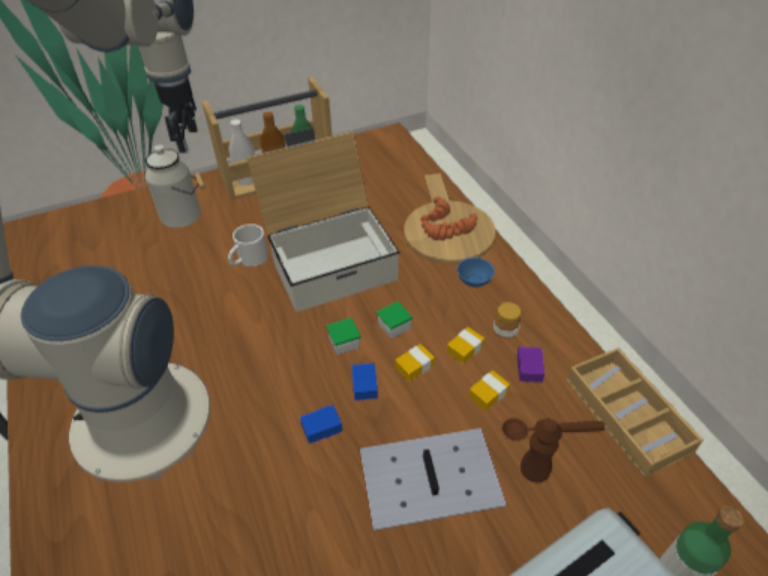

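Top view: the tin is at (287,313) with its lid leaning left (+y). The two green tubs are at (387,288) and (386,340), and the three yellow cartons at (439,239), (491,244) and (439,291). The divider is at (541,325), its rib roughly along y. The side view shows the same layout.

```bash
cat > h.py <<'E'
import numpy as np, cv2
from scipy.spatial.transform import Rotation as R
from cell import telemetry, eyes
def state():
    s=telemetry.read_state(); w,x,y,z=s["ee_rot"]
    return s, s["eef_pos"], R.from_quat([x,y,z,w])
def cloud(name):
    """picture, HxWx3 world points, validity"""
    s,p,r=state(); pic,d=eyes.read_camera(name); c=eyes.get_calibration(name); K=c["mtx"]
    v,u=np.mgrid[:384,:512].astype(float); a=(u-K[0,2])/K[0,0]; b=(v-K[1,2])/K[1,1]
    if name=="wrist":
        t=np.hypot(a,b); k=np.tan(t)/np.maximum(t,1e-9); a,b=a*k,b*k
        T=np.eye(4); T[:3,:3]=r.as_matrix(); T[:3,3]=p; T=T@c["T_tool_cam"]
    else: T=c["extrinsics"]
    P=np.stack([a*d,-b*d,-d],-1)@T[:3,:3].T+T[:3,3]
    return pic,P,d>0
def hsv(pic): return cv2.cvtColor(pic,cv2.COLOR_RGB2HSV)
def color(pic,lo,hi): return cv2.inRange(hsv(pic),lo,hi)>0
GREEN=((50,120,60),(75,255,255)); YEL=((15,120,120),(32,255,255))
def blobs(pic,P,ok,m,minpx=60,dz=0.006,zr=(0,0.2)):
    """connected pieces of mask -> top-face rectangle: centre xy, z, sides, angle of long side (rad)"""
    m=(m&ok&(P[...,2]>zr[0])&(P[...,2]<zr[1])); n,l=cv2.connectedComponents(m.astype(np.uint8)); out=[]
    for i in range(1,n):
        q=P[l==i]
        if len(q)<minpx: continue
        z=np.percentile(q[:,2],70); q=q[abs(q[:,2]-z)<dz]
        c,s,a=cv2.minAreaRect((q[:,:2]*1000).astype(np.float32))
        if s[0]<s[1]: s=s[::-1]; a+=90
        v,u=np.where(l==i)
        out.append((np.round(c,1),round(z*1000,1),np.round(s,1),round((a+90)%180-90,1),(int(u.mean()),int(v.mean())),len(q)))
    return out
def rel(x,y,z,yaw=0,p=None,r=None):
    """row (cm) to bring TCP to x,y,z (m), tool down, turned by yaw (rad about tool z)"""
    s,p0,r0=state(); d=r0.inv().apply(np.array([x,y,z])-p0)*100
    return np.round(d,2)
E
python3 - <<'E'
from h import *
for n in ("top","side"):
    pic,P,ok=cloud(n); np.savez(n+"0.npz",pic=pic,P=P,ok=ok); print(n)
    for nm,c in (("green",GREEN),("yellow",YEL)):
        print(nm); [print("  ",b) for b in blobs(pic,P,ok,color(pic,*c))]
    H=hsv(pic); 
    m=(P[...,2]>0.002)&(P[...,2]<0.012)&(H[...,1]<60); print("div"); [print("  ",b) for b in blobs(pic,P,ok,m,500)]
    m=(H[...,2]<70)&(P[...,2]>0.022); print("dark"); [print("  ",b) for b in blobs(pic,P,ok,m,30,zr=(.02,.3))]
s,p,r=state(); print(r.as_matrix().round(3))
E
```

```text
top
green
   (array([565.8,   7.2]), np.float64(45.5), array([53.8, 52.8]), 7.8, (257, 190), 173)
   (array([446.9,  12.1]), np.float64(45.0), array([51.4, 51.3]), 88.6, (256, 225), 174)
yellow
   (array([ 786.4, -107. ]), np.float64(65.9), array([47.5, 45.3]), -0.8, (288, 126), 143)
   (array([ 659.6, -125.5]), np.float64(30.8), array([47., 35.]), -68.8, (294, 164), 129)
   (array([ 644.6, -246.6]), np.float64(31.3), array([47.6, 35.1]), -73.6, (328, 167), 128)
   (array([ 538.6, -118.9]), np.float64(31.4), array([47.7, 35.1]), -77.1, (293, 198), 124)
div
   (array([510.3, 236.9]), np.float64(7.1), array([216.5, 160.7]), -0.7, (192, 209), 2173)
   (array([ 471.9, -354. ]), np.float64(7.0), array([241.8, 161.6]), -13.9, (360, 216), 2369)
   (array([46.1, 12.7]), np.float64(10.2), array([272.4, 178.1]), -74.6, (257, 338), 796)
dark
   (array([ 665.4, -604.9]), np.float64(138.4), array([40. , 21.3]), -74.5, (444, 152), 68)
   (array([ 517.4, -714.7]), np.float64(187.5), array([185.1,  24.1]), 9.0, (490, 195), 361)
   (array([ 506.8, -645.3]), np.float64(187.6), array([185. ,  22.8]), 9
[... 2131 characters left out ...]
34.4, 139.9]), np.float64(89.6), array([114.4,   6.9]), -1.6, (237, 176), 29)
   (array([ 96.1, -59.4]), np.float64(274.8), array([142.8,  17.1]), 57.8, (100, 236), 146)
   (array([ 648.8, -431.8]), np.float64(105.6), array([41.8, 29.4]), -46.0, (361, 302), 57)
   (array([ 470.8, -356.5]), np.float64(33.2), array([74.9, 10.9]), 76.3, (286, 313), 112)
   (array([ 673.8, -607.5]), np.float64(137.7), array([38.1,  6.9]), -79.3, (418, 348), 48)
   (array([ 743.3, -689.4]), np.float64(206.2), array([13.1,  3.7]), -40.0, (480, 357), 19)
   (array([ 557.4, -639.6]), np.float64(187.1), array([88.1, 22. ]), 8.8, (392, 373), 383)
[[-0.901  0.434 -0.   ]
 [ 0.434  0.901 -0.001]
 [ 0.    -0.001 -1.   ]]
```

```bash
cat >> h.py <<'E'
def cartons(pic,P,ok,h=0.03):
    out=[]
    for b in blobs(pic,P,ok,color(pic,*YEL),zr=(h-.006,h+.006)):
        if min(b[2])<25: continue
        near=(np.hypot(P[...,0]-b[0][0]/1e3,P[...,1]-b[0][1]/1e3)<.065)&(abs(P[...,2]-h)<.006)
        r=blobs(pic,P,ok,near,100); out+=[r and max(r,key=lambda t:t[-1])]
    return out
E
python3 - <<'E'
from h import *
for n in ("top","side"):
    f=np.load(n+"0.npz"); pic,P,ok=f["pic"],f["P"],f["ok"]; print(n); [print("  ",b) for b in cartons(pic,P,ok)]
    x,y,z=P[...,0],P[...,1],P[...,2]
    rim=ok&(abs(z-.093)<.005)
    for nm,m,ax in (("-y",rim&(abs(x-.51)<.1)&(y<.17)&(y>.1),1),("-x",rim&(abs(y-.235)<.06)&(x<.42)&(x>.34),0),("+x",rim&(abs(y-.235)<.06)&(x>.6)&(x<.68),0),("+y",rim&(abs(x-.51)<.1)&(y>.29)&(y<.36),1)):
        q=P[m]; 
        if len(q)>5:
            k=np.polyfit(q[:,1-ax],q[:,ax],1); print(nm,len(q),np.percentile(q[:,ax],[2,50,98]).round(4),"slope",k[0].round(3))
    # lid
    m=ok&(z>.12)&(z<.3)&(abs(x-.51)<.12)&(y>.3)&(y<.45); q=P[m]; k=np.polyfit(q[:,1],q[:,2],1); print("lid",len(q),k,"angle",np.pi-np.arctan(k[0]), q[:,1].max(),q[:,2].max())
    m=ok&(y>.42)&(y<.6)&(x>.3)&(x<.75)&(z>.03); print("rack y min",np.percentile(y[m],1),"zmax",z[m].max(), "zmax y<.5",z[m&(y<.5)].max() if (m&(y<.5)).any() else None)
E
```

```text
top
   (array([ 675.9, -119.6]), np.float64(31.3), array([69.6, 47.9]), 21.2, (292, 159), 239)
   (array([ 661.1, -241.8]), np.float64(31.9), array([69.5, 48.9]), 16.6, (327, 162), 242)
   (array([ 555.5, -115.2]), np.float64(31.8), array([69.7, 48.3]), 13.2, (292, 193), 237)
-y 121 [0.139  0.1425 0.146 ] slope -0.005
-x 88 [0.3736 0.3778 0.3816] slope 0.008
+x 77 [0.6313 0.6354 0.6393] slope -0.004
+y 192 [0.3145 0.3209 0.3302] slope -0.018
lid 2912 [ 2.2206795  -0.62810124] angle 1.993910195943984 0.4147182655413763 0.29973067662530206
rack y min 0.4736658060051756 zmax 0.6253263255345042 zmax y<.5 0.6116816021567123
side
   (array([ 676.9, -119.3]), np.float64(31.5), array([73.7, 50.4]), 20.7, (310, 227), 264)
   (array([ 556.5, -115.2]), np.float64(31.2), array([73. , 49.9]), 15.2, (275, 238), 288)
   (array([ 663. , -241.6]), np.float64(31.2), array([71.3, 49.5]), 16.6, (325, 257), 322)
-y 134 [0.1366 0.142  0.1486] slope -0.013
-x 60 [0.3743 0.3788 0.3831] slope 0.014
+x 64 [0.6314 0.6356 0.642 ] slope 0.02
+y 191 [0.3123 0.3216 0.334 ] slope -0.018
lid 3087 [ 2.20236504 -0.62350732] angle 1.9970192077642595 0.4191100039588146 0.2978125449349178
rack y min 0.47126399694558974 zmax 0.5960286888952718 zmax y<.5 0.5960286888952718
```

```bash
cat >> h.py <<'E'
def to(*targets):
    """each (x,y,z in m of TCP, tool-y heading in deg): row numbers from the present pose"""
    s,p,r=state(); M=r.as_matrix(); h0=np.degrees(np.arctan2(M[1,1],M[0,1]))
    print("t",round(s["clock"],2),"tcp",p.round(4),"heading",round(h0,1),"tilt",M[:,2].round(3),"F",s["wrist_force"].round(1),"w",round(s["grip_width"],3),"gf",round(s["gripper_force"],1))
    for x,y,z,h in targets:
        d=r.inv().apply(np.array([x,y,z])-p)*100; a=((h-h0)+90)%180-90
        print("  ",dict(x=round(d[0],2),y=round(d[1],2),z=round(d[2],2),rz=round(-np.radians(a),3)))
E
python3 -c "
from h import *
to((.271,.563,.52,64.3),(.565,.0055,.36,96.5),(.565,.0055,.28,96.5))"
```

```text
t 0.2 tcp [0.2711 0.563  0.4043] heading 64.3 tilt [-0.    -0.001 -1.   ] F [-0.1 -0.5 -0.4] w 1.0 gf 0.0
   {'x': np.float64(0.01), 'y': np.float64(-0.02), 'z': np.float64(-11.57), 'rz': np.float64(-0.0)}
   {'x': np.float64(-50.67), 'y': np.float64(-37.48), 'z': np.float64(4.46), 'rz': np.float64(-0.562)}
   {'x': np.float64(-50.67), 'y': np.float64(-37.47), 'z': np.float64(12.46), 'rz': np.float64(-0.562)}
```

Request:
carry_out(
  plan=[
    {"z": -6},
    {"z": -11.6},
    {"x": -50.7,"y": -37.5,"z": -11.6,"rz": -0.56},
    {"x": -50.7,"y": -37.5,"z": -11.6,"rz": -0.56},
    {"x": -50.7,"y": -37.5,"z": -11.6,"rz": -0.56},
    {"x": -50.7,"y": -37.5,"z": -11.6,"rz": -0.56},
    {"x": -50.7,"y": -37.5,"z": -11.6,"rz": -0.56},
    {"x": -50.7,"y": -37.5,"z": -11.6,"rz": -0.56},
    {"x": -50.7,"y": -37.5,"z": -11.6,"rz": -0.56},
    {"x": -50.7,"y": -37.5,"z": 0,"rz": -0.56},
    {"x": -50.7,"y": -37.5,"z": 8,"rz": -0.56},
    {"x": -50.7,"y": -37.5,"z": 8,"rz": -0.56},
  ],
)

```text
invalid input
```

Request:
carry_out(
  plan=[
    {"x": 0,"y": 0,"z": -6,"rx": 0,"ry": 0,"rz": 0,"jaw": 8.5},
  ],
)

```text
clock: 0.32
eef_pos: [0.2709, 0.5626, 0.4612]
ee_rot: [-0.001, 0.223, 0.975, -0.004]
wrist_force: [0.2, 0.7, 0.7]
grip_width: 0.993
gripper_force: 0.0
```

Request:
carry_out(
  plan=[
    {"x": 0,"y": 0,"z": -5.6,"rx": 0,"ry": 0,"rz": 0,"jaw": 8.5},
    {"x": -50.7,"y": -37.5,"z": -5.6,"rx": 0,"ry": 0,"rz": -0.56,"jaw": 8.5},
    {"x": -50.7,"y": -37.5,"z": -5.6,"rx": 0,"ry": 0,"rz": -0.56,"jaw": 8.5},
    {"x": -50.7,"y": -37.5,"z": -5.6,"rx": 0,"ry": 0,"rz": -0.56,"jaw": 8.5},
    {"x": -50.7,"y": -37.5,"z": -5.6,"rx": 0,"ry": 0,"rz": -0.56,"jaw": 8.5},
    {"x": -50.7,"y": -37.5,"z": -5.6,"rx": 0,"ry": 0,"rz": -0.56,"jaw": 8.5},
    {"x": -50.7,"y": -37.5,"z": -5.6,"rx": 0,"ry": 0,"rz": -0.56,"jaw": 8.5},
    {"x": -50.7,"y": -37.5,"z": -5.6,"rx": 0,"ry": 0,"rz": -0.56,"jaw": 8.5},
    {"x": -50.7,"y": -37.5,"z": -5.6,"rx": 0,"ry": 0,"rz": -0.56,"jaw": 8.5},
    {"x": -50.7,"y": -37.5,"z": 14,"rx": 0,"ry": 0,"rz": -0.56,"jaw": 8.5},
    {"x": -50.7,"y": -37.5,"z": 14,"rx": 0,"ry": 0,"rz": -0.56,"jaw": 8.5},
    {"x": -50.7,"y": -37.5,"z": 14,"rx": 0,"ry": 0,"rz": -0.56,"jaw": 8.5},
  ],
)

```text
clock: 1.82
eef_pos: [0.5498, 0.0341, 0.3689]
ee_rot: [0.0, -0.055, 0.998, 0.0]
wrist_force: [1.0, 0.4, -0.4]
grip_width: 0.998
gripper_force: 0.0
```

```bash
cat > tubs.py <<'E'
from h import *
to((.565,.0055,.36,96.5),(.565,.0055,.18,96.5))
for n in ("wrist","side"):
    pic,P,ok=cloud(n); cv2.imwrite(f"pics/{n}_a.png",pic[:,:,::-1]); print(n)
    [print("  ",b) for b in blobs(pic,P,ok,color(pic,*GREEN))+cartons(pic,P,ok)]
E
python3 tubs.py
```

```text
t 1.82 tcp [0.5498 0.0341 0.3689] heading 96.4 tilt [ 0.001  0.    -1.   ] F [ 1.   0.4 -0.4] w 0.998 gf 0.0
   {'x': np.float64(-1.2), 'y': np.float64(-3.01), 'z': np.float64(0.89), 'rz': np.float64(-0.002)}
   {'x': np.float64(-1.19), 'y': np.float64(-3.01), 'z': np.float64(18.89), 'rz': np.float64(-0.002)}
wrist
   (array([443.1,  10. ]), np.float64(44.3), array([59.5, 59.4]), 87.9, (243, 74), 3512)
   (array([563. ,   6.1]), np.float64(44.3), array([59.3, 59.3]), 8.3, (227, 189), 3066)
   (array([ 554.9, -114.3]), np.float64(30.4), array([70.3, 50.1]), 13.2, (126, 168), 2314)
   (array([ 660.5, -241.3]), np.float64(30.4), array([70.4, 50.8]), 16.4, (51, 235), 1226)
   (array([ 674.5, -118.9]), np.float64(30.4), array([70.1, 49.9]), 18.9, (123, 255), 1293)
   (array([ 913.7, -424.8]), np.float64(32.7), array([99.4, 46.9]), 35.5, (11, 333), 165)
side
   (array([565.6,   2.9]), np.float64(45.0), array([59.9, 58.9]), 10.5, (262, 209), 237)
   (array([444.9,   7. ]), np.float64(44.8), array([59.6, 58.3]), 89.0, (228, 220), 249)
   (array([ 676.3, -119.2]), np.float64(31.3), array([74.3, 50.9]), 21.8, (309, 227), 267)
   (array([ 556.7, -115.2]), np.float64(31.3), array([70.5, 50.1]), 13.6, (275, 238), 287)
   (array([ 662.3, -242.4]), np.float64(31.3), array([72.6, 50.2]), 17.3, (325, 257), 323)
```

Request:
carry_out(
  plan=[
    {"x": -1.1,"y": -3.0,"z": 5,"rx": 0,"ry": 0,"rz": -0.028,"jaw": 8.5},
    {"x": -1.1,"y": -3.0,"z": 10,"rx": 0,"ry": 0,"rz": -0.028,"jaw": 8.5},
    {"x": -1.1,"y": -3.0,"z": 10,"rx": 0,"ry": 0,"rz": -0.028,"jaw": 8.5},
    {"x": -1.1,"y": -3.0,"z": 10,"rx": 0,"ry": 0,"rz": -0.028,"jaw": 8.5},
  ],
)

```text
clock: 2.42
eef_pos: [0.5643, 0.0072, 0.2722]
ee_rot: [0.001, -0.07, 0.998, -0.0]
wrist_force: [0.1, -0.3, 0.8]
grip_width: 0.996
gripper_force: 0.0
```

```bash
python3 -c "
from h import *
to((.564,.0052,.178,98))
pic,P,ok=cloud('wrist')
[print('  ',b) for b in blobs(pic,P,ok,color(pic,*GREEN))]"
```

```text
t 2.42 tcp [0.5643 0.0072 0.2722] heading 98.0 tilt [ 0.002 -0.    -1.   ] F [ 0.1 -0.3  0.8] w 0.996 gf 0.0
   {'x': np.float64(0.07), 'y': np.float64(-0.19), 'z': np.float64(9.42), 'rz': np.float64(0.0)}
   (array([443.5,  10. ]), np.float64(44.2), array([59.8, 59.5]), 88.1, (284, 45), 7410)
   (array([562.9,   6. ]), np.float64(44.2), array([59.7, 59.1]), -81.4, (254, 209), 6343)
```

Request:
carry_out(
  plan=[
    {"x": 0.15,"y": -0.15,"z": 5,"rx": 0,"ry": 0,"rz": 0,"jaw": 8.5},
    {"x": 0.15,"y": -0.15,"z": 9.4,"rx": 0,"ry": 0,"rz": 0,"jaw": 8.5},
    {"x": 0.15,"y": -0.15,"z": 9.4,"rx": 0,"ry": 0,"rz": 0,"jaw": 8.5},
    {"x": 0.15,"y": -0.15,"z": 9.4,"rx": 0,"ry": 0,"rz": 0,"jaw": 4.5},
    {"x": 0.15,"y": -0.15,"z": 9.4,"rx": 0,"ry": 0,"rz": 0,"jaw": 4.5},
    {"x": 0.15,"y": -0.15,"z": 9.4,"rx": 0,"ry": 0,"rz": 0,"jaw": 4.5},
    {"x": 0.15,"y": -0.15,"z": 9.4,"rx": 0,"ry": 0,"rz": 0,"jaw": 4.5},
    {"x": 0.15,"y": -0.15,"z": 9.4,"rx": 0,"ry": 0,"rz": 0,"jaw": 4.5},
    {"x": 0.15,"y": -0.15,"z": 4,"rx": 0,"ry": 0,"rz": 0,"jaw": 4.5},
    {"x": 0.15,"y": -0.15,"z": -2,"rx": 0,"ry": 0,"rz": 0,"jaw": 4.5},
    {"x": 0.15,"y": -0.15,"z": -5,"rx": 0,"ry": 0,"rz": 0,"jaw": 4.5},
    {"x": 0.15,"y": -0.15,"z": -5,"rx": 0,"ry": 0,"rz": 0,"jaw": 4.5},
  ],
)

```text
clock: 3.98
eef_pos: [0.563, 0.0051, 0.3245]
ee_rot: [0.003, -0.07, 0.998, -0.001]
wrist_force: [-0.4, 0.1, -1.3]
grip_width: 0.698
gripper_force: 65.6
```

```bash
python3 -c "
from h import *
to((.56,.2305,.32,90),(.56,.2305,.184,90))
pic,P,ok=cloud('wrist'); cv2.imwrite('pics/w1.png',pic[:,:,::-1])
[print('  ',b) for b in blobs(pic,P,ok,color(pic,*GREEN))]"
```

```text
t 3.98 tcp [0.563  0.0051 0.3245] heading 98.0 tilt [ 0.007 -0.001 -1.   ] F [-0.4  0.1 -1.3] w 0.698 gf 65.6
   {'x': np.float64(-2.83), 'y': np.float64(22.37), 'z': np.float64(0.44), 'rz': np.float64(0.139)}
   {'x': np.float64(-2.74), 'y': np.float64(22.39), 'z': np.float64(14.04), 'rz': np.float64(0.139)}
   (array([443.5,  10. ]), np.float64(44.3), array([59.5, 59.5]), -1.7, (281, 56), 4797)
   (array([562.6,   5.1]), np.float64(189.7), array([60.6, 59.8]), -81.2, (255, 277), 14923)
```

Request:
carry_out(
  plan=[
    {"x": -2.8,"y": 22.4,"z": 0.4,"rx": 0,"ry": 0,"rz": 0.139,"jaw": 4.5},
    {"x": -2.8,"y": 22.4,"z": 0.4,"rx": 0,"ry": 0,"rz": 0.139,"jaw": 4.5},
    {"x": -2.8,"y": 22.4,"z": 0.4,"rx": 0,"ry": 0,"rz": 0.139,"jaw": 4.5},
    {"x": -2.8,"y": 22.4,"z": 0.4,"rx": 0,"ry": 0,"rz": 0.139,"jaw": 4.5},
    {"x": -2.8,"y": 22.4,"z": 0.4,"rx": 0,"ry": 0,"rz": 0.139,"jaw": 4.5},
    {"x": -2.8,"y": 22.4,"z": 0.4,"rx": 0,"ry": 0,"rz": 0.139,"jaw": 4.5},
  ],
)

```text
clock: 4.78
eef_pos: [0.5588, 0.2304, 0.3158]
ee_rot: [-0.001, -0.0, 1.0, -0.0]
wrist_force: [-0.5, -1.4, -0.2]
grip_width: 0.701
gripper_force: 48.1
```

```bash
python3 -c "
from h import *
to((.56,.2305,.185,90))
pic,P,ok=cloud('wrist'); cv2.imwrite('pics/w2.png',cv2.resize(pic[:,:,::-1],None,fx=1.5,fy=1.5)); np.savez('w2.npz',pic=pic,P=P,ok=ok)
[print('  ',b) for b in blobs(pic,P,ok,color(pic,*GREEN))]"
```

```text
t 4.78 tcp [0.5588 0.2304 0.3158] heading 90.0 tilt [-0.001 -0.001 -1.   ] F [-0.5 -1.4 -0.2] w 0.701 gf 48.1
   {'x': np.float64(-0.13), 'y': np.float64(0.02), 'z': np.float64(13.08), 'rz': np.float64(0.0)}
   (array([443.2,  10.4]), np.float64(44.2), array([61.6, 59.3]), 88.1, (34, 84), 2512)
   (array([557. , 230.7]), np.float64(181.1), array([60.1, 59.5]), -89.6, (255, 278), 14927)
```

View pics/w2.png

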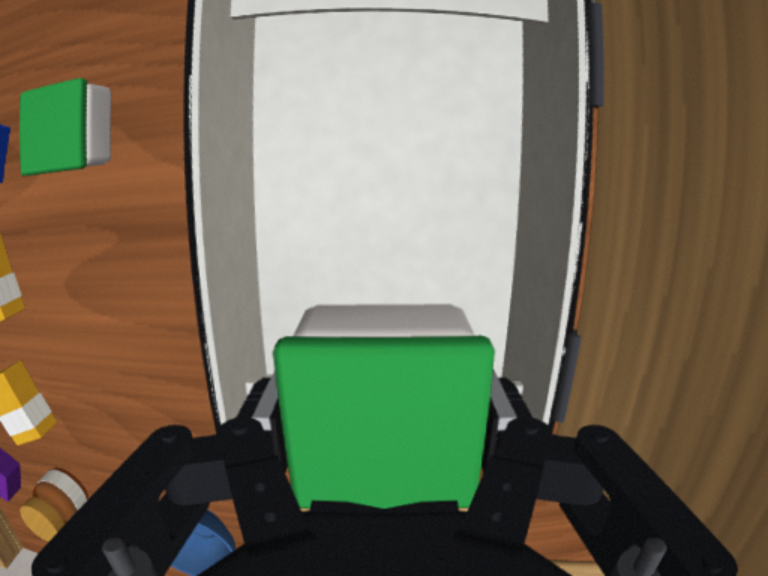

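The wrist view shows the tub held centred over the tin floor, clear of both long walls; the near ledge is at the top of the image. Now lowering it.

Request:
carry_out(
  plan=[
    {"x": -0.1,"y": 0,"z": 6,"rx": 0,"ry": 0,"rz": 0,"jaw": 4.5},
    {"x": -0.1,"y": 0,"z": 11,"rx": 0,"ry": 0,"rz": 0,"jaw": 4.5},
    {"x": -0.1,"y": 0,"z": 13.1,"rx": 0,"ry": 0,"rz": 0,"jaw": 4.5},
    {"x": -0.1,"y": 0,"z": 13.1,"rx": 0,"ry": 0,"rz": 0,"jaw": 4.5},
    {"x": -0.1,"y": 0,"z": 13.1,"rx": 0,"ry": 0,"rz": 0,"jaw": 8},
    {"x": -0.1,"y": 0,"z": 13.1,"rx": 0,"ry": 0,"rz": 0,"jaw": 8},
    {"x": -0.1,"y": 0,"z": 13.1,"rx": 0,"ry": 0,"rz": 0,"jaw": 8},
    {"x": -0.1,"y": 0,"z": 7,"rx": 0,"ry": 0,"rz": 0,"jaw": 8.5},
    {"x": -0.1,"y": 0,"z": 1,"rx": 0,"ry": 0,"rz": 0,"jaw": 8.5},
    {"x": -0.1,"y": 0,"z": -4,"rx": 0,"ry": 0,"rz": 0,"jaw": 8.5},
    {"x": -0.1,"y": 0,"z": -4,"rx": 0,"ry": 0,"rz": 0,"jaw": 8.5},
    {"x": -0.1,"y": 0,"z": -4,"rx": 0,"ry": 0,"rz": 0,"jaw": 8.5},
  ],
)

```text
clock: 6.32
eef_pos: [0.5598, 0.2307, 0.3559]
ee_rot: [-0.0, -0.0, 1.0, -0.0]
wrist_force: [0.6, 0.1, -0.1]
grip_width: 0.993
gripper_force: 0.0
```

```bash
python3 -c "
from h import *
pic,P,ok=cloud('wrist')
[print('  ',b) for b in blobs(pic,P,ok,color(pic,*GREEN))]
to((.4435,.0102,.28,88.2),(.4435,.0102,.178,88.2))
for f in (None,'w2.npz'):
    if f: g=np.load(f); P,ok=g['P'],g['ok']
    x,y,z=P[...,0],P[...,1],P[...,2]; rim=ok&(abs(z-.093)<.003)
    for nm,m,ax in (('-y',rim&(abs(x-.51)<.1)&(y<.16)&(y>.12),1),('-x',rim&(abs(y-.23)<.06)&(x<.42)&(x>.34),0),('+x',rim&(abs(y-.23)<.06)&(x>.6)&(x<.68),0),('+y',rim&(abs(x-.51)<.1)&(y>.29)&(y<.34),1)):
        q=P[m]
        if len(q)>20:
            k=np.polyfit(q[:,1-ax],q[:,ax],1); print(nm,len(q),np.percentile(q[:,ax],[3,50,97]).round(4),'slope',k[0].round(3))
"
```

```text
(array([443.1,  10.9]), np.float64(44.1), array([60.7, 59.3]), 88.1, (56, 84), 2162)
   (array([558.7, 229.4]), np.float64(49.3), array([59. , 58.5]), -0.0, (254, 183), 3520)
t 6.38 tcp [0.5597 0.2306 0.3552] heading 90.0 tilt [-0.002 -0.    -1.   ] F [-0.7  0.5 -0.8] w 0.996 gf 0.0
   {'x': np.float64(11.61), 'y': np.float64(-22.04), 'z': np.float64(7.55), 'rz': np.float64(0.032)}
   {'x': np.float64(11.6), 'y': np.float64(-22.03), 'z': np.float64(17.75), 'rz': np.float64(0.032)}
-y 2143 [0.1391 0.1437 0.1477] slope -0.014
+x 1117 [0.6301 0.6338 0.6387] slope 0.013
+y 2487 [0.316  0.3208 0.3275] slope -0.013
-y 2940 [0.1392 0.1437 0.1478] slope -0.013
+y 3472 [0.3161 0.3208 0.3275] slope -0.014
```

Request:
carry_out(
  plan=[
    {"x": 11.6,"y": -22,"z": 0,"rx": 0,"ry": 0,"rz": 0.032,"jaw": 8.5},
    {"x": 11.6,"y": -22,"z": 0,"rx": 0,"ry": 0,"rz": 0.032,"jaw": 8.5},
    {"x": 11.6,"y": -22,"z": 0,"rx": 0,"ry": 0,"rz": 0.032,"jaw": 8.5},
    {"x": 11.6,"y": -22,"z": 0,"rx": 0,"ry": 0,"rz": 0.032,"jaw": 8.5},
    {"x": 11.6,"y": -22,"z": 4,"rx": 0,"ry": 0,"rz": 0.032,"jaw": 8.5},
    {"x": 11.6,"y": -22,"z": 8,"rx": 0,"ry": 0,"rz": 0.032,"jaw": 8.5},
    {"x": 11.6,"y": -22,"z": 8,"rx": 0,"ry": 0,"rz": 0.032,"jaw": 8.5},
    {"x": 11.6,"y": -22,"z": 8,"rx": 0,"ry": 0,"rz": 0.032,"jaw": 8.5},
  ],
)

```text
clock: 7.38
eef_pos: [0.4443, 0.0109, 0.2767]
ee_rot: [-0.0, 0.016, 1.0, 0.0]
wrist_force: [0.0, 0.2, 0.7]
grip_width: 0.995
gripper_force: 0.0
```

```bash
python3 -c "
from h import *
pic,P,ok=cloud('wrist')
[print('  ',b) for b in blobs(pic,P,ok,color(pic,*GREEN))]
to((.4437,.010,.178,88.2))"
```

```text
(array([442.8,  10. ]), np.float64(44.2), array([59.7, 59.4]), 87.9, (254, 208), 6108)
   (array([557.4, 227.9]), np.float64(49.4), array([59.5, 59. ]), -89.7, (468, 298), 1299)
t 7.42 tcp [0.4445 0.0109 0.2771] heading 88.2 tilt [ 0.001 -0.    -1.   ] F [-0.2 -0.4 -0.1] w 0.996 gf 0.0
   {'x': np.float64(0.09), 'y': np.float64(-0.09), 'z': np.float64(9.91), 'rz': np.float64(-0.0)}
```

Request:
carry_out(
  plan=[
    {"x": 0.1,"y": -0.1,"z": 5,"rx": 0,"ry": 0,"rz": 0,"jaw": 8.5},
    {"x": 0.1,"y": -0.1,"z": 9.9,"rx": 0,"ry": 0,"rz": 0,"jaw": 8.5},
    {"x": 0.1,"y": -0.1,"z": 9.9,"rx": 0,"ry": 0,"rz": 0,"jaw": 8.5},
    {"x": 0.1,"y": -0.1,"z": 9.9,"rx": 0,"ry": 0,"rz": 0,"jaw": 4.5},
    {"x": 0.1,"y": -0.1,"z": 9.9,"rx": 0,"ry": 0,"rz": 0,"jaw": 4.5},
    {"x": 0.1,"y": -0.1,"z": 9.9,"rx": 0,"ry": 0,"rz": 0,"jaw": 4.5},
    {"x": 0.1,"y": -0.1,"z": 9.9,"rx": 0,"ry": 0,"rz": 0,"jaw": 4.5},
    {"x": 0.1,"y": -0.1,"z": 9.9,"rx": 0,"ry": 0,"rz": 0,"jaw": 4.5},
    {"x": 0.1,"y": -0.1,"z": 4,"rx": 0,"ry": 0,"rz": 0,"jaw": 4.5},
    {"x": 0.1,"y": -0.1,"z": -2,"rx": 0,"ry": 0,"rz": 0,"jaw": 4.5},
    {"x": 0.1,"y": -0.1,"z": -5,"rx": 0,"ry": 0,"rz": 0,"jaw": 4.5},
    {"x": 0.1,"y": -0.1,"z": -5,"rx": 0,"ry": 0,"rz": 0,"jaw": 4.5},
  ],
)

```text
clock: 8.93
eef_pos: [0.4434, 0.0098, 0.3302]
ee_rot: [0.004, 0.016, 1.0, -0.0]
wrist_force: [0.5, -0.3, -2.0]
grip_width: 0.691
gripper_force: 65.8
```

Request:
carry_out(
  plan=[
    {"x": -0.5,"y": 22.1,"z": 0,"rx": 0,"ry": 0,"rz": -0.017,"jaw": 4.5},
    {"x": -0.5,"y": 22.1,"z": 0,"rx": 0,"ry": 0,"rz": -0.017,"jaw": 4.5},
    {"x": -0.5,"y": 22.1,"z": 0,"rx": 0,"ry": 0,"rz": -0.017,"jaw": 4.5},
    {"x": -0.5,"y": 22.1,"z": 0,"rx": 0,"ry": 0,"rz": -0.017,"jaw": 4.5},
    {"x": -0.5,"y": 22.1,"z": 0,"rx": 0,"ry": 0,"rz": -0.017,"jaw": 4.5},
    {"x": -0.5,"y": 22.1,"z": 0,"rx": 0,"ry": 0,"rz": -0.017,"jaw": 4.5},
  ],
)

```text
clock: 9.68
eef_pos: [0.4547, 0.2301, 0.3263]
ee_rot: [-0.0, 0.007, 1.0, -0.0]
wrist_force: [-0.5, -1.2, -1.5]
grip_width: 0.695
gripper_force: 65.8
```

```bash
python3 -c "
from h import *
pic,P,ok=cloud('wrist')
[print('  ',b) for b in blobs(pic,P,ok,color(pic,*GREEN))]
to((.4555,.231,.185,89.2))"
```

```text
(array([453.2, 230.6]), np.float64(190.9), array([60.6, 60.2]), -0.3, (255, 277), 15060)
t 9.72 tcp [0.4549 0.2298 0.3263] heading 89.1 tilt [-0. -0. -1.] F [ 0.3 -0.1 -1.2] w 0.697 gf 65.8
   {'x': np.float64(-0.07), 'y': np.float64(0.13), 'z': np.float64(14.13), 'rz': np.float64(-0.001)}
```

Request:
carry_out(
  plan=[
    {"x": -0.1,"y": 0.1,"z": 6,"rx": 0,"ry": 0,"rz": 0,"jaw": 4.5},
    {"x": -0.1,"y": 0.1,"z": 11,"rx": 0,"ry": 0,"rz": 0,"jaw": 4.5},
    {"x": -0.1,"y": 0.1,"z": 14.1,"rx": 0,"ry": 0,"rz": 0,"jaw": 4.5},
    {"x": -0.1,"y": 0.1,"z": 14.1,"rx": 0,"ry": 0,"rz": 0,"jaw": 4.5},
    {"x": -0.1,"y": 0.1,"z": 14.1,"rx": 0,"ry": 0,"rz": 0,"jaw": 8},
    {"x": -0.1,"y": 0.1,"z": 14.1,"rx": 0,"ry": 0,"rz": 0,"jaw": 8},
    {"x": -0.1,"y": 0.1,"z": 14.1,"rx": 0,"ry": 0,"rz": 0,"jaw": 8},
    {"x": -0.1,"y": 0.1,"z": 8,"rx": 0,"ry": 0,"rz": 0,"jaw": 8.5},
    {"x": -0.1,"y": 0.1,"z": 2,"rx": 0,"ry": 0,"rz": 0,"jaw": 8.5},
    {"x": -0.1,"y": 0.1,"z": -2,"rx": 0,"ry": 0,"rz": 0,"jaw": 8.5},
    {"x": -0.1,"y": 0.1,"z": -2,"rx": 0,"ry": 0,"rz": 0,"jaw": 8.5},
    {"x": -0.1,"y": 0.1,"z": -2,"rx": 0,"ry": 0,"rz": 0,"jaw": 8.5},
  ],
)

```text
clock: 11.22
eef_pos: [0.4559, 0.2314, 0.346]
ee_rot: [-0.0, 0.007, 1.0, -0.0]
wrist_force: [-0.0, 0.4, -0.5]
grip_width: 0.997
gripper_force: 0.0
```

```bash
python3 -c "
from h import *
pic,P,ok=cloud('wrist')
[print('  ',b) for b in blobs(pic,P,ok,color(pic,*GREEN))]
pic,P,ok=cloud('top')
[print('  ',b) for b in blobs(pic,P,ok,color(pic,*GREEN))]
H=hsv(pic); m=(P[...,2]>0.002)&(P[...,2]<0.012)&(H[...,1]<60); [print('div',b) for b in blobs(pic,P,ok,m,500)]
to((.4715,-.354,.33,-13.9))
print(telemetry.read_state()['q'])"
```

```text
(array([454.1, 230.3]), np.float64(49.3), array([58.8, 58.5]), -1.0, (254, 185), 3770)
   (array([558. , 229.4]), np.float64(49.4), array([59. , 58.1]), 0.4, (255, 278), 2512)
div (array([510.3, 236.8]), np.float64(7.1), array([216.5, 160.2]), -0.8, (203, 203), 872)
div (array([ 472.2, -353.5]), np.float64(7.0), array([242. , 162.5]), -13.9, (360, 216), 2345)
div (array([ 78. , -28.2]), np.float64(10.1), array([272.1, 126.4]), 70.5, (270, 331), 593)
t 11.32 tcp [0.4558 0.2313 0.3452] heading 89.2 tilt [-0.002 -0.001 -1.   ] F [-0.7  0.  -0.3] w 0.998 gf 0.0
   {'x': np.float64(-2.44), 'y': np.float64(-58.5), 'z': np.float64(1.56), 'rz': np.float64(-1.343)}
[ 3.52813773e-01  4.08622394e-01  1.69619244e+00 -1.38377039e-05
  1.03879826e+00 -1.20320149e+00]
```

Request:
carry_out(
  plan=[
    {"x": -2.4,"y": -58.5,"z": 1.5,"rx": 0,"ry": 0,"rz": 1.798,"jaw": 8.5},
    {"x": -2.4,"y": -58.5,"z": 1.5,"rx": 0,"ry": 0,"rz": 1.798,"jaw": 8.5},
    {"x": -2.4,"y": -58.5,"z": 1.5,"rx": 0,"ry": 0,"rz": 1.798,"jaw": 8.5},
    {"x": -2.4,"y": -58.5,"z": 1.5,"rx": 0,"ry": 0,"rz": 1.798,"jaw": 8.5},
    {"x": -2.4,"y": -58.5,"z": 1.5,"rx": 0,"ry": 0,"rz": 1.798,"jaw": 8.5},
    {"x": -2.4,"y": -58.5,"z": 1.5,"rx": 0,"ry": 0,"rz": 1.798,"jaw": 8.5},
    {"x": -2.4,"y": -58.5,"z": 1.5,"rx": 0,"ry": 0,"rz": 1.798,"jaw": 8.5},
    {"x": -2.4,"y": -58.5,"z": 1.5,"rx": 0,"ry": 0,"rz": 1.798,"jaw": 8.5},
    {"x": -2.4,"y": -58.5,"z": 1.5,"rx": 0,"ry": 0,"rz": 1.798,"jaw": 8.5},
    {"x": -2.4,"y": -58.5,"z": 1.5,"rx": 0,"ry": 0,"rz": 1.798,"jaw": 8.5},
    {"x": -2.4,"y": -58.5,"z": 1.5,"rx": 0,"ry": 0,"rz": 1.798,"jaw": 8.5},
    {"x": -2.4,"y": -58.5,"z": 1.5,"rx": 0,"ry": 0,"rz": 1.798,"jaw": 8.5},
  ],
)

```text
clock: 12.82
eef_pos: [0.4713, -0.353, 0.3304]
ee_rot: [-0.001, 0.787, 0.617, -0.0]
wrist_force: [0.5, 0.0, 0.0]
grip_width: 0.995
gripper_force: 0.0
```

```bash
python3 -c "
from h import *
to((.472,-.354,.26,-13.9),(.472,-.354,.183,-13.9))
pic,P,ok=cloud('wrist'); cv2.imwrite('pics/w3.png',pic[:,:,::-1])
H=hsv(pic); near=np.hypot(P[...,0]-.472,P[...,1]+.354)<.17
[print('rib',b) for b in blobs(pic,P,ok,near&(P[...,2]>.025)&(P[...,2]<.04),100)]
[print('div',b) for b in blobs(pic,P,ok,near&(P[...,2]>0.002)&(P[...,2]<0.012)&(H[...,1]<60),500)]"
```

```text
t 12.82 tcp [ 0.4713 -0.353   0.3304] heading -13.8 tilt [-0.001  0.002 -1.   ] F [0.5 0.  0. ] w 0.995 gf 0.0
   {'x': np.float64(-0.09), 'y': np.float64(0.1), 'z': np.float64(7.04), 'rz': np.float64(0.002)}
   {'x': np.float64(-0.09), 'y': np.float64(0.12), 'z': np.float64(14.74), 'rz': np.float64(0.002)}
rib (array([ 470.3, -353.1]), np.float64(33.1), array([78.7, 11.3]), 75.9, (254, 187), 1001)
div (array([ 470.1, -353.8]), np.float64(5.3), array([240.5, 160. ]), -14.0, (255, 177), 30917)
```

Request:
carry_out(
  plan=[
    {"x": -0.15,"y": 0,"z": 6,"rx": 0,"ry": 0,"rz": 0,"jaw": 8.5},
    {"x": -0.15,"y": 0,"z": 11,"rx": 0,"ry": 0,"rz": 0,"jaw": 6},
    {"x": -0.15,"y": 0,"z": 14.7,"rx": 0,"ry": 0,"rz": 0,"jaw": 4},
    {"x": -0.15,"y": 0,"z": 14.7,"rx": 0,"ry": 0,"rz": 0,"jaw": 4},
    {"x": -0.15,"y": 0,"z": 14.7,"rx": 0,"ry": 0,"rz": 0,"jaw": 0},
    {"x": -0.15,"y": 0,"z": 14.7,"rx": 0,"ry": 0,"rz": 0,"jaw": 0},
    {"x": -0.15,"y": 0,"z": 14.7,"rx": 0,"ry": 0,"rz": 0,"jaw": 0},
    {"x": -0.15,"y": 0,"z": 14.7,"rx": 0,"ry": 0,"rz": 0,"jaw": 0},
    {"x": -0.15,"y": 0,"z": 12,"rx": 0,"ry": 0,"rz": 0,"jaw": 0},
    {"x": -0.15,"y": 0,"z": 7,"rx": 0,"ry": 0,"rz": 0,"jaw": 0},
    {"x": -0.15,"y": 0,"z": 2,"rx": 0,"ry": 0,"rz": 0,"jaw": 0},
    {"x": -0.15,"y": 0,"z": 0,"rx": 0,"ry": 0,"rz": 0,"jaw": 0},
  ],
)

```text
clock: 14.38
eef_pos: [0.4714, -0.3554, 0.3357]
ee_rot: [0.003, 0.787, 0.617, 0.0]
wrist_force: [-0.3, -0.5, -3.1]
grip_width: 0.128
gripper_force: 59.1
```

```bash
cat > div.py <<'E'
from h import *
pic,P,ok=cloud('wrist'); s,p,r=state()
cv2.imwrite('pics/w4_%d.png'%(s['clock']*100),pic[:,:,::-1])
H=hsv(pic); near=np.hypot(P[...,0]-p[0],P[...,1]-p[1])<.17
z0=p[2]-.155-.028
for nm,a,b in (('plate',z0-.012,z0+.012),('rib',z0+.02,z0+.04)):
    m=ok&near&(P[...,2]>a)&(P[...,2]<b)&(H[...,1]<60)
    for t in blobs(pic,P,ok,m,150,dz=.012,zr=(.0,.6)): print(nm,t)
    if nm=='plate':
        q=P[m]; k=np.linalg.lstsq(np.c_[q[:,:2]-p[:2],np.ones(len(q))],q[:,2],rcond=None)[0]; print('plane slope',k.round(4))
E
python3 -c "
from h import *
to((.4712,-.0,.33,-0.8),(.5075,.232,.33,-.8))
import runpy; runpy.run_path('div.py')"
```

```text
t 14.38 tcp [ 0.4714 -0.3554  0.3357] heading -13.8 tilt [ 0.004 -0.004 -1.   ] F [-0.3 -0.5 -3.1] w 0.128 gf 59.1
   {'x': np.float64(34.5), 'y': np.float64(-8.53), 'z': np.float64(0.44), 'rz': np.float64(-0.228)}
   {'x': np.float64(57.89), 'y': np.float64(-10.56), 'z': np.float64(0.36), 'rz': np.float64(-0.228)}
plate (array([ 474.1, -349. ]), np.float64(154.7), array([241.5, 147.4]), -13.9, (255, 191), 66084)
plate (array([ 458. , -415.1]), np.float64(154.7), array([23.5, 23.2]), 76.4, (255, 328), 408)
plane slope [ 0.0045 -0.0023  0.1544]
rib (array([ 474.4, -354.5]), np.float64(182.7), array([78.4, 36.8]), -86.8, (255, 257), 4484)
```

Request:
carry_out(
  plan=[
    {"x": 57.9,"y": -10.5,"z": 0.2,"rx": 0,"ry": 0,"rz": -0.228,"jaw": 0},
    {"x": 57.9,"y": -10.5,"z": 0.2,"rx": 0,"ry": 0,"rz": -0.228,"jaw": 0},
    {"x": 57.9,"y": -10.5,"z": 0.2,"rx": 0,"ry": 0,"rz": -0.228,"jaw": 0},
    {"x": 57.9,"y": -10.5,"z": 0.2,"rx": 0,"ry": 0,"rz": -0.228,"jaw": 0},
    {"x": 57.9,"y": -10.5,"z": 0.2,"rx": 0,"ry": 0,"rz": -0.228,"jaw": 0},
    {"x": 57.9,"y": -10.5,"z": 0.2,"rx": 0,"ry": 0,"rz": -0.228,"jaw": 0},
    {"x": 57.9,"y": -10.5,"z": 0.2,"rx": 0,"ry": 0,"rz": -0.228,"jaw": 0},
    {"x": 57.9,"y": -10.5,"z": 0.2,"rx": 0,"ry": 0,"rz": -0.228,"jaw": 0},
    {"x": 57.9,"y": -10.5,"z": 0.2,"rx": 0,"ry": 0,"rz": -0.228,"jaw": 0},
    {"x": 57.9,"y": -10.5,"z": 0.2,"rx": 0,"ry": 0,"rz": -0.228,"jaw": 0},
    {"x": 57.9,"y": -10.5,"z": 0.2,"rx": 0,"ry": 0,"rz": -0.228,"jaw": 0},
    {"x": 57.9,"y": -10.5,"z": 0.2,"rx": 0,"ry": 0,"rz": -0.228,"jaw": 0},
  ],
)

```text
clock: 15.92
eef_pos: [0.5077, 0.2315, 0.3294]
ee_rot: [0.0, 0.712, 0.702, -0.0]
wrist_force: [0.1, -0.4, -1.9]
grip_width: 0.121
gripper_force: 59.0
```

```bash
cat >> div.py <<'E'
x,y,z=P[...,0],P[...,1],P[...,2]; rim=ok&(abs(z-.093)<.003)
for nm,m,ax in (('-y',rim&(abs(x-.507)<.1)&(y<.16)&(y>.12),1),('-x',rim&(abs(y-.23)<.06)&(x<.40)&(x>.34),0),('+x',rim&(abs(y-.23)<.06)&(x>.62)&(x<.68),0),('+y',rim&(abs(x-.51)<.1)&(y>.29)&(y<.34),1)):
    q=P[m]
    if len(q)>20: print(nm,len(q),np.percentile(q[:,ax],[3,50,97]).round(4),'slope',np.polyfit(q[:,1-ax],q[:,ax],1)[0].round(3))
E
python3 -c "
from h import *
to((.5075,.231,.237,-.8))
import runpy; runpy.run_path('div.py')
for n in ('top','side'):
    pic,P,ok=cloud(n); cv2.imwrite(f'pics/{n}_d.png',cv2.resize(pic[100:300,60:330,::-1],None,fx=2.5,fy=2.5))
    H=hsv(pic); m=(np.hypot(P[...,0]-.507,P[...,1]-.231)<.16)&(abs(P[...,2]-.155)<.01)
    [print(n,b) for b in blobs(pic,P,ok,m,150,dz=.01)]
"; ls pics
```

```text
t 15.93 tcp [0.5077 0.2315 0.3294] heading -0.8 tilt [-0. -0. -1.] F [ 0.1 -0.4 -1.9] w 0.121 gf 59.0
   {'x': np.float64(-0.05), 'y': np.float64(-0.02), 'z': np.float64(9.24), 'rz': np.float64(0.0)}
plate (array([507.9, 238.7]), np.float64(148.3), array([241. , 147.7]), -0.9, (255, 191), 66051)
plate (array([507.2, 170.6]), np.float64(148.2), array([23.4, 23.2]), 89.4, (255, 328), 406)
plane slope [-0.0002  0.0011  0.148 ]
rib (array([506.5, 233.4]), np.float64(176.3), array([79.1, 36.7]), 73.4, (255, 256), 4461)
+y 3163 [0.3167 0.3208 0.3272] slope -0.013
top (array([508.6, 190.8]), np.float64(149.8), array([239.2,  81.3]), -0.0, (204, 198), 825)
top (array([434.5, 267.6]), np.float64(150.0), array([91.4, 81.6]), -88.7, (173, 230), 478)
side (array([510.7, 230.5]), np.float64(149.5), array([240.4, 164.7]), -1.0, (219, 151), 1789)
side0.png
side_a.png
side_d.png
top0.png
top_d.png
w1.png
w2.png
w3.png
w4_1442.png
w4_1597.png
wrist_a.png
```

View pics/side_d.png

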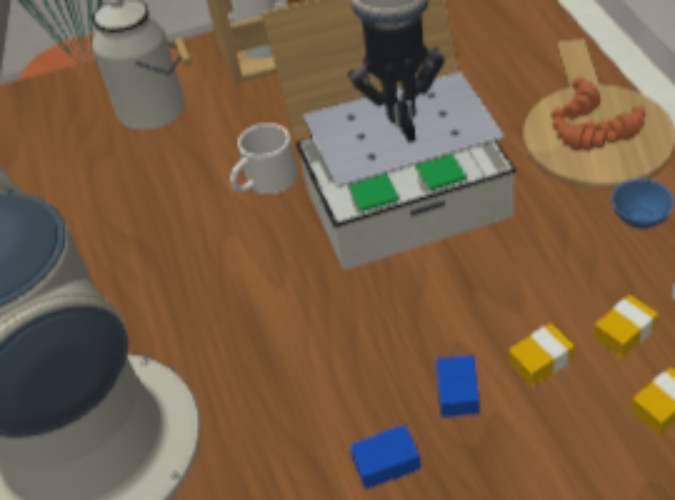

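Side view: the plate hangs level over the tin at (403,125), both tubs are inside, and the cartons are unmoved. Plate and tin centres agree to about 1–2 mm. I'll lower it in two stages.

Request:
carry_out(
  plan=[
    {"x": -0.05,"y": -0.1,"z": 2,"rx": 0,"ry": 0,"rz": 0,"jaw": 0},
    {"x": -0.05,"y": -0.1,"z": 4,"rx": 0,"ry": 0,"rz": 0,"jaw": 0},
    {"x": -0.05,"y": -0.1,"z": 5.5,"rx": 0,"ry": 0,"rz": 0,"jaw": 0},
    {"x": -0.05,"y": -0.1,"z": 6.5,"rx": 0,"ry": 0,"rz": 0,"jaw": 0},
    {"x": -0.05,"y": -0.1,"z": 6.5,"rx": 0,"ry": 0,"rz": 0,"jaw": 0},
  ],
)

```text
clock: 16.7
eef_pos: [0.5069, 0.2313, 0.2638]
ee_rot: [-0.0, 0.712, 0.702, -0.0]
wrist_force: [0.3, -1.0, -2.8]
grip_width: 0.122
gripper_force: 58.9
```

```bash
python3 -c "
from h import *
to((.5070,.231,.2385,-.8))
import runpy; runpy.run_path('div.py')
pic,P,ok=cloud('top'); cv2.imwrite('pics/top_e.png',cv2.resize(pic[130:290,110:270,::-1],None,fx=3.5,fy=3.5))
"
```

```text
t 16.7 tcp [0.5069 0.2313 0.2638] heading -0.8 tilt [-0.001 -0.    -1.   ] F [ 0.3 -1.  -2.8] w 0.122 gf 58.9
   {'x': np.float64(-0.03), 'y': np.float64(0.01), 'z': np.float64(2.53), 'rz': np.float64(-0.0)}
plate (array([506. , 242.1]), np.float64(83.0), array([266.7, 169.6]), -0.5, (253, 187), 80971)
plate (array([506.4, 170.8]), np.float64(82.7), array([23.2, 23. ]), -1.5, (255, 328), 408)
plane slope [0.0002 0.0164 0.083 ]
rib (array([505.5, 233.3]), np.float64(110.8), array([78.6, 36.6]), 72.7, (255, 256), 4483)
-x 1873 [0.3729 0.3781 0.3817] slope 0.012
+x 1993 [0.6299 0.6334 0.6387] slope 0.013
+y 6377 [0.3166 0.3208 0.3271] slope -0.013
```

View pics/top_e.png

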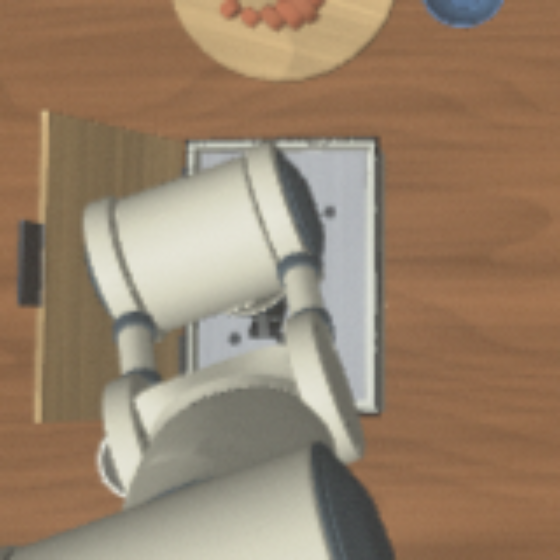

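The plate sits below the rim with an even white margin all round (crop right edge at 370–378) and no contact force. Next I'll lower it fully, release and lift.

Request:
carry_out(
  plan=[
    {"x": -0.05,"y": 0,"z": 1.2,"rx": 0,"ry": 0,"rz": 0,"jaw": 0},
    {"x": -0.05,"y": 0,"z": 2.2,"rx": 0,"ry": 0,"rz": 0,"jaw": 0},
    {"x": -0.05,"y": 0,"z": 2.5,"rx": 0,"ry": 0,"rz": 0,"jaw": 0},
    {"x": -0.05,"y": 0,"z": 2.5,"rx": 0,"ry": 0,"rz": 0,"jaw": 0},
    {"x": -0.05,"y": 0,"z": 2.5,"rx": 0,"ry": 0,"rz": 0,"jaw": 5},
    {"x": -0.05,"y": 0,"z": 2.5,"rx": 0,"ry": 0,"rz": 0,"jaw": 5},
    {"x": -0.05,"y": 0,"z": 2.5,"rx": 0,"ry": 0,"rz": 0,"jaw": 5},
    {"x": -0.05,"y": 0,"z": -2,"rx": 0,"ry": 0,"rz": 0,"jaw": 5},
    {"x": -0.05,"y": 0,"z": -8,"rx": 0,"ry": 0,"rz": 0,"jaw": 8.5},
    {"x": -0.05,"y": 0,"z": -10,"rx": 0,"ry": 0,"rz": 0,"jaw": 8.5},
    {"x": -0.05,"y": 0,"z": -10,"rx": 0,"ry": 0,"rz": 0,"jaw": 8.5},
  ],
)

```text
clock: 18.18
eef_pos: [0.5072, 0.2312, 0.3658]
ee_rot: [0.001, 0.712, 0.702, 0.001]
wrist_force: [0.5, -0.5, -1.5]
grip_width: 0.992
gripper_force: 0.0
```

```bash
python3 -c "
from h import *
pic,P,ok=cloud('wrist'); cv2.imwrite('pics/w5.png',pic[:,:,::-1])
x,y,z=P[...,0],P[...,1],P[...,2]
m=ok&(abs(x-.507)<.1)&(abs(y-.231)<.07)&(z<.07); q=P[m]
k=np.linalg.lstsq(np.c_[q[:,0]-.507,q[:,1]-.231,np.ones(len(q))],q[:,2],rcond=None)[0]; print(k.round(4))
pic,P,ok=cloud('side')
[print('  ',b) for b in cartons(pic,P,ok)]
to((.5555,-.115,.30,103.5))
print(telemetry.read_state()['q'].round(2))
"
```

```text
[0.0007 0.0008 0.058 ]
   (array([ 676.6, -119.7]), np.float64(31.4), array([73. , 51.4]), 20.9, (310, 227), 265)
   (array([ 556.5, -114.3]), np.float64(31.0), array([70.9, 51.5]), 13.9, (275, 238), 285)
   (array([ 662.1, -241.5]), np.float64(31.2), array([71.5, 50.5]), 16.0, (325, 257), 318)
t 18.27 tcp [0.5067 0.2309 0.3636] heading -0.8 tilt [-0.001 -0.    -1.   ] F [-0.4 -0.3 -0.3] w 1.0 gf 0.0
   {'x': np.float64(-34.52), 'y': np.float64(5.37), 'z': np.float64(6.36), 'rz': np.float64(1.321)}
[ 0.32  0.44  1.57 -0.    1.13  0.33]
```

View pics/w5.png

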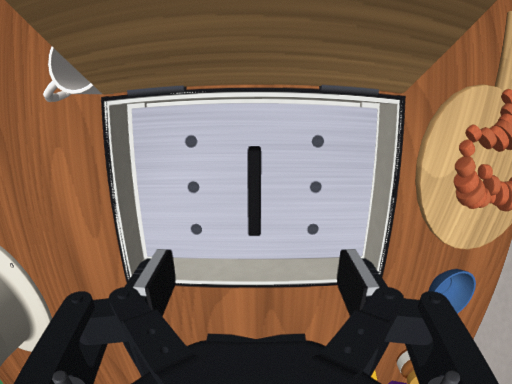

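The wrist view shows the divider flat in the tin with the rib at (254,190) and its ledge ends symmetric (z 0.058 on top, slope below 0.001). Next the cartons, starting at (0.5555,-0.115).

Request:
carry_out(
  plan=[
    {"x": -34.5,"y": 5.3,"z": 0,"rx": 0,"ry": 0,"rz": 1.321,"jaw": 8.5},
    {"x": -34.5,"y": 5.3,"z": 0,"rx": 0,"ry": 0,"rz": 1.321,"jaw": 8.5},
    {"x": -34.5,"y": 5.3,"z": 0,"rx": 0,"ry": 0,"rz": 1.321,"jaw": 8.5},
    {"x": -34.5,"y": 5.3,"z": 0,"rx": 0,"ry": 0,"rz": 1.321,"jaw": 8.5},
    {"x": -34.5,"y": 5.3,"z": 4,"rx": 0,"ry": 0,"rz": 1.321,"jaw": 8.5},
    {"x": -34.5,"y": 5.3,"z": 8,"rx": 0,"ry": 0,"rz": 1.321,"jaw": 8.5},
    {"x": -34.5,"y": 5.3,"z": 9,"rx": 0,"ry": 0,"rz": 1.321,"jaw": 8.5},
    {"x": -34.5,"y": 5.3,"z": 9,"rx": 0,"ry": 0,"rz": 1.321,"jaw": 8.5},
    {"x": -34.5,"y": 5.3,"z": 9,"rx": 0,"ry": 0,"rz": 1.321,"jaw": 8.5},
    {"x": -34.5,"y": 5.3,"z": 9,"rx": 0,"ry": 0,"rz": 1.321,"jaw": 8.5},
  ],
)

```text
clock: 19.52
eef_pos: [0.5553, -0.1141, 0.2751]
ee_rot: [0.0, 0.993, 0.119, 0.001]
wrist_force: [0.6, -0.1, -0.4]
grip_width: 0.996
gripper_force: 0.0
```

```bash
cat > c.py <<'E'
from h import *
import sys
pic,P,ok=cloud('wrist'); [print('  ',b) for b in cartons(pic,P,ok)]
a=[float(v) for v in sys.argv[1:]]; to(*[a[i:i+4] for i in range(0,len(a),4)])
E
python3 c.py .5555 -.115 .178 -76.5
```

```text
(array([ 675.4, -119. ]), np.float64(30.5), array([70.2, 49.3]), 20.8, (301, 56), 6136)
   (array([ 661. , -241.9]), np.float64(30.4), array([70.3, 51. ]), 17.1, (434, 123), 4046)
   (array([ 555.2, -114.1]), np.float64(30.3), array([70.1, 48.8]), 12.9, (256, 206), 5304)
t 19.57 tcp [ 0.5553 -0.1141  0.2751] heading -76.3 tilt [ 0.001 -0.    -1.   ] F [ 0.  -0.1  0.4] w 0.99 gf 0.0
   {'x': np.float64(-0.01), 'y': np.float64(0.08), 'z': np.float64(9.71), 'rz': np.float64(0.003)}
```

Request:
carry_out(
  plan=[
    {"x": 0,"y": 0,"z": 5,"rx": 0,"ry": 0,"rz": 0.013,"jaw": 8.5},
    {"x": 0,"y": 0,"z": 9.7,"rx": 0,"ry": 0,"rz": 0.013,"jaw": 8.5},
    {"x": 0,"y": 0,"z": 9.7,"rx": 0,"ry": 0,"rz": 0.013,"jaw": 8.5},
    {"x": 0,"y": 0,"z": 9.7,"rx": 0,"ry": 0,"rz": 0.013,"jaw": 3.5},
    {"x": 0,"y": 0,"z": 9.7,"rx": 0,"ry": 0,"rz": 0.013,"jaw": 3.5},
    {"x": 0,"y": 0,"z": 9.7,"rx": 0,"ry": 0,"rz": 0.013,"jaw": 3.5},
    {"x": 0,"y": 0,"z": 9.7,"rx": 0,"ry": 0,"rz": 0.013,"jaw": 3.5},
    {"x": 0,"y": 0,"z": 9.7,"rx": 0,"ry": 0,"rz": 0.013,"jaw": 3.5},
    {"x": 0,"y": 0,"z": 4,"rx": 0,"ry": 0,"rz": 0.013,"jaw": 3.5},
    {"x": 0,"y": 0,"z": -2,"rx": 0,"ry": 0,"rz": 0.013,"jaw": 3.5},
    {"x": 0,"y": 0,"z": -6,"rx": 0,"ry": 0,"rz": 0.013,"jaw": 3.5},
    {"x": 0,"y": 0,"z": -6,"rx": 0,"ry": 0,"rz": 0.013,"jaw": 3.5},
  ],
)

```text
clock: 21.08
eef_pos: [0.5557, -0.1148, 0.3387]
ee_rot: [0.002, 0.994, 0.111, 0.003]
wrist_force: [0.2, 0.4, -0.6]
grip_width: 0.552
gripper_force: 62.8
```

Request:
carry_out(
  plan=[
    {"x": 9.8,"y": -36.8,"z": 0,"rx": 0,"ry": 0,"rz": 0.241,"jaw": 3.5},
    {"x": 9.8,"y": -36.8,"z": 0,"rx": 0,"ry": 0,"rz": 0.241,"jaw": 3.5},
    {"x": 9.8,"y": -36.8,"z": 0,"rx": 0,"ry": 0,"rz": 0.241,"jaw": 3.5},
    {"x": 9.8,"y": -36.8,"z": 0,"rx": 0,"ry": 0,"rz": 0.241,"jaw": 3.5},
    {"x": 9.8,"y": -36.8,"z": 0,"rx": 0,"ry": 0,"rz": 0.241,"jaw": 3.5},
    {"x": 9.8,"y": -36.8,"z": 0,"rx": 0,"ry": 0,"rz": 0.241,"jaw": 3.5},
    {"x": 9.8,"y": -36.8,"z": 0,"rx": 0,"ry": 0,"rz": 0.241,"jaw": 3.5},
    {"x": 9.8,"y": -36.8,"z": 0,"rx": 0,"ry": 0,"rz": 0.241,"jaw": 3.5},
    {"x": 9.8,"y": -36.8,"z": 0,"rx": 0,"ry": 0,"rz": 0.241,"jaw": 3.5},
    {"x": 9.8,"y": -36.8,"z": 0,"rx": 0,"ry": 0,"rz": 0.241,"jaw": 3.5},
  ],
)

```text
clock: 22.32
eef_pos: [0.5696, 0.2645, 0.3344]
ee_rot: [0.0, 1.0, -0.01, -0.0]
wrist_force: [0.0, 0.7, -1.1]
grip_width: 0.548
gripper_force: 62.8
```

```bash
cat > held.py <<'E'
from h import *
import sys
pic,P,ok=cloud('wrist'); s,p,r=state()
near=(np.hypot(P[...,0]-p[0],P[...,1]-p[1])<.07)&color(pic,*YEL)
[print('held',b) for b in blobs(pic,P,ok,near,100,dz=.004,zr=(.05,.4))]
a=[float(v) for v in sys.argv[1:]]; to(*[a[i:i+4] for i in range(0,len(a),4)])
E
python3 held.py .5675 .2667 .237 -90.8
```

```text
held (array([570.4, 331.2]), np.float64(106.6), array([51.3,  5.2]), -2.2, (167, 216), 409)
held (array([597.7, 264.5]), np.float64(184.6), array([47.7, 12.9]), 88.8, (255, 215), 3061)
held (array([551.7, 265.2]), np.float64(185.1), array([48.1, 35.6]), 88.8, (255, 304), 4863)
t 22.38 tcp [0.5696 0.2647 0.3344] heading -91.1 tilt [-0. -0. -1.] F [-0.8  0.5 -1.1] w 0.551 gf 62.8
   {'x': np.float64(-0.21), 'y': np.float64(-0.2), 'z': np.float64(9.74), 'rz': np.float64(-0.006)}
```

Request:
carry_out(
  plan=[
    {"x": -0.2,"y": -0.15,"z": 5,"rx": 0,"ry": 0,"rz": 0,"jaw": 3.5},
    {"x": -0.2,"y": -0.15,"z": 8.5,"rx": 0,"ry": 0,"rz": 0,"jaw": 3.5},
    {"x": -0.2,"y": -0.15,"z": 9.7,"rx": 0,"ry": 0,"rz": 0,"jaw": 3.5},
    {"x": -0.2,"y": -0.15,"z": 9.7,"rx": 0,"ry": 0,"rz": 0,"jaw": 3.5},
    {"x": -0.2,"y": -0.15,"z": 9.7,"rx": 0,"ry": 0,"rz": 0,"jaw": 5.8},
    {"x": -0.2,"y": -0.15,"z": 9.7,"rx": 0,"ry": 0,"rz": 0,"jaw": 5.8},
    {"x": -0.2,"y": -0.15,"z": 9.7,"rx": 0,"ry": 0,"rz": 0,"jaw": 5.8},
    {"x": -0.2,"y": -0.15,"z": 5,"rx": 0,"ry": 0,"rz": 0,"jaw": 5.8},
    {"x": -0.2,"y": -0.15,"z": -1,"rx": 0,"ry": 0,"rz": 0,"jaw": 8.5},
    {"x": -0.2,"y": -0.15,"z": -3,"rx": 0,"ry": 0,"rz": 0,"jaw": 8.5},
    {"x": -0.2,"y": -0.15,"z": -3,"rx": 0,"ry": 0,"rz": 0,"jaw": 8.5},
  ],
)

```text
clock: 23.75
eef_pos: [0.5676, 0.2675, 0.3662]
ee_rot: [-0.001, 1.0, -0.009, 0.002]
wrist_force: [-0.1, -0.3, -0.4]
grip_width: 0.995
gripper_force: 0.0
```

```bash
cat > tin.py <<'E'
from h import *
import sys
for n in ('wrist','top'):
    pic,P,ok=cloud(n); print(n)
    [print('  tin',b) for b in cartons(pic,P,ok,.088)]
    [print('  table',b) for b in cartons(pic,P,ok)]
a=[float(v) for v in sys.argv[1:]]; to(*[a[i:i+4] for i in range(0,len(a),4)])
E
python3 tin.py .676 -.1195 .28 -69.2
```

```text
wrist
  tin (array([566.6, 267.9]), np.float64(88.3), array([69.7, 48.7]), -0.7, (256, 195), 4154)
top
  table (array([ 675.5, -119.3]), np.float64(31.6), array([70.7, 47.9]), 21.5, (292, 159), 240)
  table (array([ 661.6, -242.3]), np.float64(31.8), array([69.8, 47.9]), 16.0, (327, 162), 235)
t 23.85 tcp [0.5672 0.2673 0.3637] heading -91.0 tilt [-0.001 -0.    -1.   ] F [-0.2 -0.6 -1.3] w 0.995 gf 0.0
   {'x': np.float64(11.59), 'y': np.float64(38.47), 'z': np.float64(8.37), 'rz': np.float64(-0.381)}
```

Request:
carry_out(
  plan=[
    {"x": 11.6,"y": 38.5,"z": 0,"rx": 0,"ry": 0,"rz": -0.381,"jaw": 8.5},
    {"x": 11.6,"y": 38.5,"z": 0,"rx": 0,"ry": 0,"rz": -0.381,"jaw": 8.5},
    {"x": 11.6,"y": 38.5,"z": 0,"rx": 0,"ry": 0,"rz": -0.381,"jaw": 8.5},
    {"x": 11.6,"y": 38.5,"z": 0,"rx": 0,"ry": 0,"rz": -0.381,"jaw": 8.5},
    {"x": 11.6,"y": 38.5,"z": 4,"rx": 0,"ry": 0,"rz": -0.381,"jaw": 8.5},
    {"x": 11.6,"y": 38.5,"z": 8.3,"rx": 0,"ry": 0,"rz": -0.381,"jaw": 8.5},
    {"x": 11.6,"y": 38.5,"z": 8.3,"rx": 0,"ry": 0,"rz": -0.381,"jaw": 8.5},
    {"x": 11.6,"y": 38.5,"z": 8.3,"rx": 0,"ry": 0,"rz": -0.381,"jaw": 8.5},
    {"x": 11.6,"y": 38.5,"z": 8.3,"rx": 0,"ry": 0,"rz": -0.381,"jaw": 8.5},
    {"x": 11.6,"y": 38.5,"z": 8.3,"rx": 0,"ry": 0,"rz": -0.381,"jaw": 8.5},
  ],
)

```text
clock: 25.1
eef_pos: [0.6763, -0.1185, 0.2817]
ee_rot: [-0.0, 0.983, 0.181, 0.0]
wrist_force: [-0.1, -0.2, 0.5]
grip_width: 0.997
gripper_force: 0.0
```

```bash
python3 c.py .6757 -.1193 .178 -69.2
```

```text
(array([ 873. , -284.2]), np.float64(32.4), array([122.4,  45.3]), 22.7, (495, 80), 734)
   (array([ 675.6, -118.4]), np.float64(30.3), array([69.6, 48.9]), 20.5, (255, 203), 5043)
t 25.15 tcp [ 0.6764 -0.1185  0.2819] heading -69.1 tilt [ 0.001 -0.    -1.   ] F [-0.   1.   0.1] w 0.993 gf 0.0
   {'x': np.float64(-0.1), 'y': np.float64(0.05), 'z': np.float64(10.39), 'rz': np.float64(0.001)}
```

Request:
carry_out(
  plan=[
    {"x": 0,"y": 0,"z": 5,"rx": 0,"ry": 0,"rz": 0,"jaw": 8.5},
    {"x": 0,"y": 0,"z": 10.4,"rx": 0,"ry": 0,"rz": 0,"jaw": 8.5},
    {"x": 0,"y": 0,"z": 10.4,"rx": 0,"ry": 0,"rz": 0,"jaw": 8.5},
    {"x": 0,"y": 0,"z": 10.4,"rx": 0,"ry": 0,"rz": 0,"jaw": 3.5},
    {"x": 0,"y": 0,"z": 10.4,"rx": 0,"ry": 0,"rz": 0,"jaw": 3.5},
    {"x": 0,"y": 0,"z": 10.4,"rx": 0,"ry": 0,"rz": 0,"jaw": 3.5},
    {"x": 0,"y": 0,"z": 10.4,"rx": 0,"ry": 0,"rz": 0,"jaw": 3.5},
    {"x": 0,"y": 0,"z": 10.4,"rx": 0,"ry": 0,"rz": 0,"jaw": 3.5},
    {"x": 0,"y": 0,"z": 5,"rx": 0,"ry": 0,"rz": 0,"jaw": 3.5},
    {"x": 0,"y": 0,"z": -1,"rx": 0,"ry": 0,"rz": 0,"jaw": 3.5},
    {"x": 0,"y": 0,"z": -6,"rx": 0,"ry": 0,"rz": 0,"jaw": 3.5},
    {"x": 0,"y": 0,"z": -6,"rx": 0,"ry": 0,"rz": 0,"jaw": 3.5},
  ],
)

```text
clock: 26.65
eef_pos: [0.6773, -0.1198, 0.3476]
ee_rot: [0.002, 0.984, 0.18, 0.004]
wrist_force: [0.1, 0.2, -1.6]
grip_width: 0.547
gripper_force: 62.4
```

Request:
carry_out(
  plan=[
    {"x": 1,"y": -33.2,"z": 0,"rx": 0,"ry": 0,"rz": 0.379,"jaw": 3.5},
    {"x": 1,"y": -33.2,"z": 0,"rx": 0,"ry": 0,"rz": 0.379,"jaw": 3.5},
    {"x": 1,"y": -33.2,"z": 0,"rx": 0,"ry": 0,"rz": 0.379,"jaw": 3.5},
    {"x": 1,"y": -33.2,"z": 0,"rx": 0,"ry": 0,"rz": 0.379,"jaw": 3.5},
    {"x": 1,"y": -33.2,"z": 0,"rx": 0,"ry": 0,"rz": 0.379,"jaw": 3.5},
    {"x": 1,"y": -33.2,"z": 0,"rx": 0,"ry": 0,"rz": 0.379,"jaw": 3.5},
    {"x": 1,"y": -33.2,"z": 0,"rx": 0,"ry": 0,"rz": 0.379,"jaw": 3.5},
    {"x": 1,"y": -33.2,"z": 0,"rx": 0,"ry": 0,"rz": 0.379,"jaw": 3.5},
    {"x": 1,"y": -33.2,"z": 0,"rx": 0,"ry": 0,"rz": 0.379,"jaw": 3.5},
    {"x": 1,"y": -33.2,"z": 0,"rx": 0,"ry": 0,"rz": 0.379,"jaw": 3.5},
  ],
)

```text
clock: 27.9
eef_pos: [0.5682, 0.1935, 0.3413]
ee_rot: [0.0, 1.0, -0.009, 0.0]
wrist_force: [0.2, -0.4, -1.0]
grip_width: 0.549
gripper_force: 62.4
```

```bash
python3 held.py .5665 .1947 .2375 -90.8
```

```text
held (array([595.5, 250.9]), np.float64(88.0), array([16.6, 12.1]), 85.7, (184, 171), 291)
held (array([595.4, 193.2]), np.float64(190.9), array([47.8, 13.1]), 89.7, (255, 216), 3020)
held (array([549. , 253.9]), np.float64(88.2), array([35.4, 19.9]), -1.4, (185, 225), 730)
held (array([549.1, 194.1]), np.float64(191.3), array([47.8, 36.5]), 89.2, (255, 305), 4817)
t 27.95 tcp [0.5682 0.1937 0.3413] heading -91.0 tilt [-0. -0. -1.] F [ 0.1 -0.5 -0.4] w 0.548 gf 62.4
   {'x': np.float64(-0.17), 'y': np.float64(-0.1), 'z': np.float64(10.38), 'rz': np.float64(-0.003)}
```

Request:
carry_out(
  plan=[
    {"x": -0.1,"y": 0,"z": 5,"rx": 0,"ry": 0,"rz": 0,"jaw": 3.5},
    {"x": -0.1,"y": 0,"z": 9,"rx": 0,"ry": 0,"rz": 0,"jaw": 3.5},
    {"x": -0.1,"y": 0,"z": 10.35,"rx": 0,"ry": 0,"rz": 0,"jaw": 3.5},
    {"x": -0.1,"y": 0,"z": 10.35,"rx": 0,"ry": 0,"rz": 0,"jaw": 3.5},
    {"x": -0.1,"y": 0,"z": 10.35,"rx": 0,"ry": 0,"rz": 0,"jaw": 5.8},
    {"x": -0.1,"y": 0,"z": 10.35,"rx": 0,"ry": 0,"rz": 0,"jaw": 5.8},
    {"x": -0.1,"y": 0,"z": 10.35,"rx": 0,"ry": 0,"rz": 0,"jaw": 5.8},
    {"x": -0.1,"y": 0,"z": 5,"rx": 0,"ry": 0,"rz": 0,"jaw": 5.8},
    {"x": -0.1,"y": 0,"z": -1,"rx": 0,"ry": 0,"rz": 0,"jaw": 8.5},
    {"x": -0.1,"y": 0,"z": -2,"rx": 0,"ry": 0,"rz": 0,"jaw": 8.5},
    {"x": -0.1,"y": 0,"z": -2,"rx": 0,"ry": 0,"rz": 0,"jaw": 8.5},
  ],
)

```text
clock: 29.32
eef_pos: [0.5669, 0.1943, 0.3619]
ee_rot: [-0.0, 1.0, -0.008, 0.001]
wrist_force: [-1.1, -0.0, -0.0]
grip_width: 0.995
gripper_force: 0.0
```

```bash
python3 tin.py .6615 -.242 .28 -73.6
```

```text
wrist
  tin (array([566.5, 267.8]), np.float64(88.3), array([70.7, 49.2]), -1.8, (174, 197), 3960)
  tin (array([565.1, 194.8]), np.float64(88.3), array([69.9, 48.7]), -0.9, (255, 197), 4277)
top
  tin []
  table (array([ 661. , -241.8]), np.float64(31.5), array([70.4, 49.7]), 17.5, (327, 162), 243)
t 29.43 tcp [0.5665 0.1942 0.3601] heading -90.9 tilt [-0.002 -0.    -1.   ] F [-1.  -0.6 -1.2] w 0.995 gf 0.0
   {'x': np.float64(10.22), 'y': np.float64(43.46), 'z': np.float64(8.01), 'rz': np.float64(-0.302)}
```

Request:
carry_out(
  plan=[
    {"x": 10.2,"y": 43.5,"z": 0,"rx": 0,"ry": 0,"rz": -0.302,"jaw": 8.5},
    {"x": 10.2,"y": 43.5,"z": 0,"rx": 0,"ry": 0,"rz": -0.302,"jaw": 8.5},
    {"x": 10.2,"y": 43.5,"z": 0,"rx": 0,"ry": 0,"rz": -0.302,"jaw": 8.5},
    {"x": 10.2,"y": 43.5,"z": 0,"rx": 0,"ry": 0,"rz": -0.302,"jaw": 8.5},
    {"x": 10.2,"y": 43.5,"z": 4,"rx": 0,"ry": 0,"rz": -0.302,"jaw": 8.5},
    {"x": 10.2,"y": 43.5,"z": 8,"rx": 0,"ry": 0,"rz": -0.302,"jaw": 8.5},
    {"x": 10.2,"y": 43.5,"z": 8,"rx": 0,"ry": 0,"rz": -0.302,"jaw": 8.5},
    {"x": 10.2,"y": 43.5,"z": 8,"rx": 0,"ry": 0,"rz": -0.302,"jaw": 8.5},
    {"x": 10.2,"y": 43.5,"z": 8,"rx": 0,"ry": 0,"rz": -0.302,"jaw": 8.5},
    {"x": 10.2,"y": 43.5,"z": 8,"rx": 0,"ry": 0,"rz": -0.302,"jaw": 8.5},
  ],
)

```text
clock: 30.68
eef_pos: [0.6618, -0.2412, 0.281]
ee_rot: [-0.0, 0.99, 0.143, -0.0]
wrist_force: [0.4, 0.4, 0.5]
grip_width: 0.994
gripper_force: 0.0
```

```bash
python3 c.py .6613 -.242 .178 -73.2
```

```text
(array([ 661.1, -241.3]), np.float64(30.2), array([70.2, 48.6]), 17.0, (256, 203), 5098)
t 30.73 tcp [ 0.6619 -0.2409  0.2815] heading -73.6 tilt [-0.  0. -1.] F [ 0.7 -0.1  0.7] w 0.99 gf 0.0
   {'x': np.float64(-0.09), 'y': np.float64(0.09), 'z': np.float64(10.35), 'rz': np.float64(-0.006)}
```

Request:
carry_out(
  plan=[
    {"x": 0,"y": 0.05,"z": 5,"rx": 0,"ry": 0,"rz": 0,"jaw": 8.5},
    {"x": 0,"y": 0.05,"z": 10.35,"rx": 0,"ry": 0,"rz": 0,"jaw": 8.5},
    {"x": 0,"y": 0.05,"z": 10.35,"rx": 0,"ry": 0,"rz": 0,"jaw": 8.5},
    {"x": 0,"y": 0.05,"z": 10.35,"rx": 0,"ry": 0,"rz": 0,"jaw": 3.5},
    {"x": 0,"y": 0.05,"z": 10.35,"rx": 0,"ry": 0,"rz": 0,"jaw": 3.5},
    {"x": 0,"y": 0.05,"z": 10.35,"rx": 0,"ry": 0,"rz": 0,"jaw": 3.5},
    {"x": 0,"y": 0.05,"z": 10.35,"rx": 0,"ry": 0,"rz": 0,"jaw": 3.5},
    {"x": 0,"y": 0.05,"z": 10.35,"rx": 0,"ry": 0,"rz": 0,"jaw": 3.5},
    {"x": 0,"y": 0.05,"z": 5,"rx": 0,"ry": 0,"rz": 0,"jaw": 3.5},
    {"x": 0,"y": 0.05,"z": -1,"rx": 0,"ry": 0,"rz": 0,"jaw": 3.5},
    {"x": 0,"y": 0.05,"z": -6,"rx": 0,"ry": 0,"rz": 0,"jaw": 3.5},
    {"x": 0,"y": 0.05,"z": -6,"rx": 0,"ry": 0,"rz": 0,"jaw": 3.5},
  ],
)

```text
clock: 32.22
eef_pos: [0.6628, -0.2431, 0.3478]
ee_rot: [0.003, 0.99, 0.142, 0.004]
wrist_force: [-0.2, -0.3, -0.7]
grip_width: 0.545
gripper_force: 62.4
```

Request:
carry_out(
  plan=[
    {"x": -7,"y": -51.5,"z": 0,"rx": 0,"ry": 0,"rz": 0.304,"jaw": 3.5},
    {"x": -7,"y": -51.5,"z": 0,"rx": 0,"ry": 0,"rz": 0.304,"jaw": 3.5},
    {"x": -7,"y": -51.5,"z": 0,"rx": 0,"ry": 0,"rz": 0.304,"jaw": 3.5},
    {"x": -7,"y": -51.5,"z": 0,"rx": 0,"ry": 0,"rz": 0.304,"jaw": 3.5},
    {"x": -7,"y": -51.5,"z": 0,"rx": 0,"ry": 0,"rz": 0.304,"jaw": 3.5},
    {"x": -7,"y": -51.5,"z": 0,"rx": 0,"ry": 0,"rz": 0.304,"jaw": 3.5},
    {"x": -7,"y": -51.5,"z": 0,"rx": 0,"ry": 0,"rz": 0.304,"jaw": 3.5},
    {"x": -7,"y": -51.5,"z": 0,"rx": 0,"ry": 0,"rz": 0.304,"jaw": 3.5},
    {"x": -7,"y": -51.5,"z": 0,"rx": 0,"ry": 0,"rz": 0.304,"jaw": 3.5},
    {"x": -7,"y": -51.5,"z": 0,"rx": 0,"ry": 0,"rz": 0.304,"jaw": 3.5},
    {"x": -7,"y": -51.5,"z": 0,"rx": 0,"ry": 0,"rz": 0.304,"jaw": 3.5},
    {"x": -7,"y": -51.5,"z": 0,"rx": 0,"ry": 0,"rz": 0.304,"jaw": 3.5},
  ],
)

```text
clock: 33.72
eef_pos: [0.4501, 0.2307, 0.3413]
ee_rot: [0.0, 1.0, -0.01, 0.0]
wrist_force: [-1.1, 0.2, -1.5]
grip_width: 0.546
gripper_force: 62.4
```

```bash
python3 held.py .447 .2323 .238 -90.8
```

```text
held (array([477.2, 230.6]), np.float64(190.4), array([47.7, 13.3]), 88.8, (255, 216), 3017)
held (array([431.2, 231.4]), np.float64(190.8), array([47.9, 36.5]), 88.7, (255, 304), 4826)
t 33.77 tcp [0.4501 0.2308 0.3413] heading -91.1 tilt [ 0. -0. -1.] F [-0.3 -0.3 -0.3] w 0.551 gf 62.4
   {'x': np.float64(-0.31), 'y': np.float64(-0.15), 'z': np.float64(10.33), 'rz': np.float64(-0.006)}
```

Request:
carry_out(
  plan=[
    {"x": -0.1,"y": 0,"z": 5,"rx": 0,"ry": 0,"rz": 0,"jaw": 3.5},
    {"x": -0.1,"y": 0,"z": 9,"rx": 0,"ry": 0,"rz": 0,"jaw": 3.5},
    {"x": -0.1,"y": 0,"z": 10.35,"rx": 0,"ry": 0,"rz": 0,"jaw": 3.5},
    {"x": -0.1,"y": 0,"z": 10.35,"rx": 0,"ry": 0,"rz": 0,"jaw": 3.5},
    {"x": -0.1,"y": 0,"z": 10.35,"rx": 0,"ry": 0,"rz": 0,"jaw": 6.5},
    {"x": -0.1,"y": 0,"z": 10.35,"rx": 0,"ry": 0,"rz": 0,"jaw": 6.5},
    {"x": -0.1,"y": 0,"z": 10.35,"rx": 0,"ry": 0,"rz": 0,"jaw": 6.5},
    {"x": -0.1,"y": 0,"z": 5,"rx": 0,"ry": 0,"rz": 0,"jaw": 6.5},
    {"x": -0.1,"y": 0,"z": -1,"rx": 0,"ry": 0,"rz": 0,"jaw": 8.5},
    {"x": -0.1,"y": 0,"z": -6,"rx": 0,"ry": 0,"rz": 0,"jaw": 8.5},
    {"x": -0.1,"y": 0,"z": -6,"rx": 0,"ry": 0,"rz": 0,"jaw": 8.5},
  ],
)

```text
clock: 35.15
eef_pos: [0.4492, 0.2319, 0.4051]
ee_rot: [-0.001, 1.0, -0.009, 0.003]
wrist_force: [0.2, -0.3, -1.2]
grip_width: 0.996
gripper_force: 0.0
```

```bash
python3 -c "
from h import *
to((.57,.55,.54,-90))
pic,P,ok=cloud('wrist'); cv2.imwrite('pics/w6.png',pic[:,:,::-1])
[print('  tin',b) for b in cartons(pic,P,ok,.088)]
pic,P,ok=cloud('side'); x,y,z=P[...,0],P[...,1],P[...,2]
m=ok&(y>.43)&(y<.62)&(x>.35)&(x<.75)&(z>.03)
for x0 in (.35,.4,.45,.5,.55,.6,.65): 
    k=m&(x>=x0)&(x<x0+.05); print(x0, k.sum() and (y[k].min().round(3),np.percentile(z[k],99).round(3)))
print(telemetry.read_state()['q'].round(2))"
```

```text
t 35.15 tcp [0.4492 0.2319 0.4051] heading -91.0 tilt [ 0.007  0.002 -1.   ] F [ 0.2 -0.3 -1.2] w 0.996 gf 0.0
   {'x': np.float64(11.59), 'y': np.float64(-32.06), 'z': np.float64(-13.33), 'rz': np.float64(-0.018)}
  tin (array([566.3, 267.6]), np.float64(88.5), array([69.8, 49.3]), -1.1, (217, 69), 3491)
  tin (array([564.9, 194.7]), np.float64(88.5), array([69.7, 49. ]), -1.4, (293, 69), 3499)
  tin (array([447.3, 231.9]), np.float64(88.4), array([69.1, 48.3]), -1.2, (256, 186), 3191)
0.35 (np.float64(0.616), np.float64(0.187))
0.4 0
0.45 0
0.5 0
0.55 0
0.6 (np.float64(0.618), np.float64(0.188))
0.65 (np.float64(0.618), np.float64(0.242))
[0.36 0.33 1.64 0.   1.17 1.95]
```

View pics/w6.png

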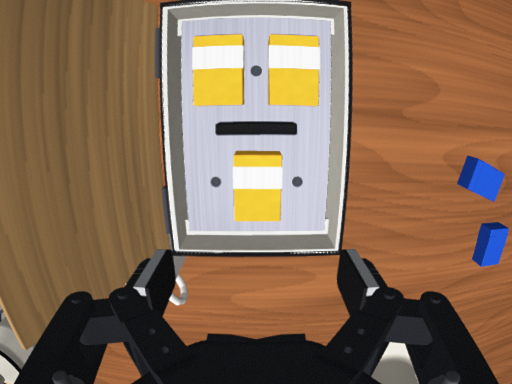

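The wrist view shows all three cartons flat on the divider at (218,70), (293,70) and (257,186), clear of the rib. Next I'll bring the closed fingers behind the lid, beside the clip.

Request:
carry_out(
  plan=[
    {"x": 0,"y": 0,"z": -5,"rx": 0,"ry": 0,"rz": 0,"jaw": 0},
    {"x": 0,"y": 0,"z": -9.5,"rx": 0,"ry": 0,"rz": 0,"jaw": 0},
    {"x": 13.7,"y": -22.5,"z": -9.5,"rx": 0,"ry": 0,"rz": 0,"jaw": 0},
    {"x": 13.7,"y": -22.5,"z": -9.5,"rx": 0,"ry": 0,"rz": 0,"jaw": 0},
    {"x": 13.7,"y": -22.5,"z": -9.5,"rx": 0,"ry": 0,"rz": 0,"jaw": 0},
    {"x": 13.7,"y": -22.5,"z": -9.5,"rx": 0,"ry": 0,"rz": 0,"jaw": 0},
    {"x": 13.7,"y": -22.5,"z": -9.5,"rx": 0,"ry": 0,"rz": 0,"jaw": 0},
    {"x": 13.7,"y": -22.5,"z": -9.5,"rx": 0,"ry": 0,"rz": 0,"jaw": 0},
    {"x": 13.7,"y": -22.5,"z": -9.5,"rx": 0,"ry": 0,"rz": 0,"jaw": 0},
    {"x": 13.7,"y": -22.5,"z": -9.5,"rx": 0,"ry": 0,"rz": 0,"jaw": 0},
  ],
)

```text
clock: 36.5
eef_pos: [0.5895, 0.4533, 0.4965]
ee_rot: [0.0, 1.0, -0.009, -0.0]
wrist_force: [0.6, -0.2, 1.0]
grip_width: 0.001
gripper_force: 0.0
```

```bash
cat > lid.py <<'E'
from h import *
to((.59,.455,.408,-90.8))
for n in ('side','top'):
    pic,P,ok=cloud(n); cv2.imwrite('pics/%s_%d.png'%(n,telemetry.read_state()['clock']*100),cv2.resize(pic[40:260,100:400,::-1],None,fx=2,fy=2))
    x,y,z=P[...,0],P[...,1],P[...,2]; H=hsv(pic); wood=(H[...,0]>8)&(H[...,0]<28)&(H[...,1]>60)
    m=ok&(abs(x-.507)<.11)&(y<.45)&(y>.1)&(z>.098)&(z<.32)&wood; q=P[m]; print(n,m.sum())
    if m.sum()>100:
        c=q-np.median(q,0); i=np.linalg.norm(q[:,1:]-np.median(q[:,1:],0),axis=1)<.12; c=q[i]-q[i].mean(0); v=np.linalg.svd(c[:,1:],full_matrices=False)[2][0]
        a=np.arctan2(v[1],-v[0])%np.pi; print('angle',a.round(3),'ymin/max',np.percentile(q[:,1],[1,99]).round(3),'z',np.percentile(q[:,2],[1,99]).round(3))
print(telemetry.read_state()['q'].round(2))
E
python3 lid.py
```

```text
t 36.5 tcp [0.5895 0.4533 0.4965] heading -91.1 tilt [-0. -0. -1.] F [ 0.6 -0.2  1. ] w 0.001 gf 0.0
   {'x': np.float64(0.05), 'y': np.float64(-0.17), 'z': np.float64(8.85), 'rz': np.float64(-0.005)}
side 3041
angle 1.992 ymin/max [0.326 0.405] z [0.1   0.264]
top 2636
angle 1.99 ymin/max [0.328 0.403] z [0.1   0.264]
[ 0.58  0.62  0.86 -0.    1.66  2.16]
```

Request:
carry_out(
  plan=[
    {"x": 1,"y": 0,"z": 3,"rx": 0,"ry": 0,"rz": 0,"jaw": 0},
    {"x": 1,"y": 0,"z": 6,"rx": 0,"ry": 0,"rz": 0,"jaw": 0},
    {"x": 1,"y": 0,"z": 8.8,"rx": 0,"ry": 0,"rz": 0,"jaw": 0},
    {"x": 1,"y": 0,"z": 8.8,"rx": 0,"ry": 0,"rz": 0,"jaw": 0},
    {"x": 1,"y": 2.5,"z": 8.8,"rx": 0,"ry": 0,"rz": 0,"jaw": 0},
    {"x": 1,"y": 4.5,"z": 8.8,"rx": 0,"ry": 0,"rz": 0,"jaw": 0},
    {"x": 1,"y": 6.5,"z": 8.8,"rx": 0,"ry": 0,"rz": 0,"jaw": 0},
    {"x": 1,"y": 8.5,"z": 8.8,"rx": 0,"ry": 0,"rz": 0,"jaw": 0},
    {"x": 1,"y": 10.5,"z": 8.8,"rx": 0,"ry": 0,"rz": 0,"jaw": 0},
    {"x": 1,"y": 10.5,"z": 8.8,"rx": 0,"ry": 0,"rz": 0,"jaw": 0},
  ],
)

```text
clock: 37.85
eef_pos: [0.598, 0.3479, 0.4151]
ee_rot: [-0.002, 1.0, -0.01, 0.004]
wrist_force: [-13.6, 1.7, 55.1]
grip_width: 0.001
gripper_force: 29.0
```

```bash
python3 lid.py
```

```text
t 37.85 tcp [0.598  0.3479 0.4151] heading -91.1 tilt [ 0.008  0.004 -1.   ] F [-13.6   1.7  55.1] w 0.001 gf 29.0
   {'x': np.float64(-1.01), 'y': np.float64(-10.69), 'z': np.float64(0.75), 'rz': np.float64(-0.005)}
side 2650
angle 1.581 ymin/max [0.322 0.335] z [0.1   0.282]
top 184
angle 1.584 ymin/max [0.31  0.327] z [0.104 0.305]
[0.44 0.58 1.15 0.   1.4  2.03]
```

Request:
carry_out(
  plan=[
    {"x": 0,"y": 0,"z": -2.5,"rx": 0,"ry": 0,"rz": 0,"jaw": 0},
    {"x": 0,"y": 0,"z": -2.5,"rx": 0,"ry": 0,"rz": 0,"jaw": 0},
    {"x": 0,"y": 0,"z": -2.5,"rx": 0,"ry": 0,"rz": 0,"jaw": 0},
  ],
)

```text
clock: 38.33
eef_pos: [0.5977, 0.3484, 0.4329]
ee_rot: [0.0, 1.0, -0.009, -0.0]
wrist_force: [0.8, -0.4, -1.1]
grip_width: 0.003
gripper_force: 0.1
```

```bash
python3 lid.py
```

```text
t 38.33 tcp [0.5977 0.3484 0.4329] heading -91.1 tilt [-0.001 -0.    -1.   ] F [ 0.8 -0.4 -1.1] w 0.003 gf 0.1
   {'x': np.float64(-0.97), 'y': np.float64(-10.65), 'z': np.float64(2.49), 'rz': np.float64(-0.005)}
side 2642
angle 1.581 ymin/max [0.321 0.334] z [0.1   0.282]
top 219
angle 1.58 ymin/max [0.317 0.327] z [0.103 0.31 ]
[ 0.44  0.57  1.12 -0.    1.45  2.03]
```

```bash
ls -t pics | head -3; cp pics/$(ls -t pics | grep side_ | head -1) pics/lidview.png
```

```text
top_3842.png
side_3837.png
top_3795.png
```

View pics/lidview.png

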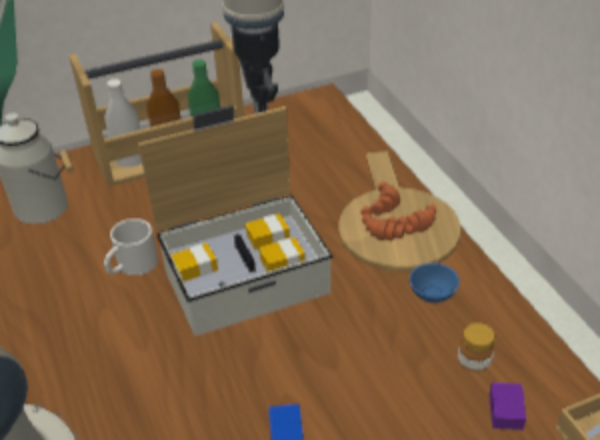

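The side view shows the lid upright at about 1.58 rad with the fingers behind it at (262,95), and the cartons undisturbed. Continuing along the arc with the fingertip.

Request:
carry_out(
  plan=[
    {"x": 0,"y": 2.3,"z": 0,"rx": 0,"ry": 0,"rz": 0,"jaw": 0},
    {"x": 0,"y": 4.6,"z": 0.1,"rx": 0,"ry": 0,"rz": 0,"jaw": 0},
    {"x": 0,"y": 7.1,"z": 0.8,"rx": 0,"ry": 0,"rz": 0,"jaw": 0},
    {"x": 0,"y": 9.3,"z": 1.9,"rx": 0,"ry": 0,"rz": 0,"jaw": 0},
    {"x": 0,"y": 11.5,"z": 3.4,"rx": 0,"ry": 0,"rz": 0,"jaw": 0},
    {"x": 0,"y": 13.3,"z": 5.1,"rx": 0,"ry": 0,"rz": 0,"jaw": 0},
    {"x": 0,"y": 14.9,"z": 7.1,"rx": 0,"ry": 0,"rz": 0,"jaw": 0},
    {"x": 0,"y": 14.9,"z": 7.1,"rx": 0,"ry": 0,"rz": 0,"jaw": 0},
  ],
)

```text
clock: 39.42
eef_pos: [0.5946, 0.1981, 0.3611]
ee_rot: [0.001, 1.0, -0.01, -0.001]
wrist_force: [0.4, 0.3, -0.2]
grip_width: -0.0
gripper_force: 0.0
```

```bash
python3 lid.py
```

```text
t 39.42 tcp [0.5946 0.1981 0.3611] heading -91.2 tilt [-0.003 -0.001 -1.   ] F [ 0.4  0.3 -0.2] w -0.0 gf 0.0
   {'x': np.float64(-0.99), 'y': np.float64(-25.67), 'z': np.float64(-4.71), 'rz': np.float64(-0.006)}
side 647
angle 0.557 ymin/max [0.152 0.327] z [0.102 0.263]
top 1011
angle 0.547 ymin/max [0.184 0.326] z [0.101 0.19 ]
[0.23 0.54 1.39 0.   1.21 1.82]
```

Request:
carry_out(
  plan=[
    {"x": 0.4,"y": 1.2,"z": 2.1,"rx": 0,"ry": 0,"rz": 0,"jaw": 0},
    {"x": 0.4,"y": 1.8,"z": 3.8,"rx": 0,"ry": 0,"rz": 0,"jaw": 0},
    {"x": 0.4,"y": 2.3,"z": 5.3,"rx": 0,"ry": 0,"rz": 0,"jaw": 0},
    {"x": 0.4,"y": 2.6,"z": 6.8,"rx": 0,"ry": 0,"rz": 0,"jaw": 0},
    {"x": 0.4,"y": 2.8,"z": 7.8,"rx": 0,"ry": 0,"rz": 0,"jaw": 0},
    {"x": 0.4,"y": 2.8,"z": 8.5,"rx": 0,"ry": 0,"rz": 0,"jaw": 0},
    {"x": 0.4,"y": 2.8,"z": 8.5,"rx": 0,"ry": 0,"rz": 0,"jaw": 0},
  ],
)

```text
clock: 40.4
eef_pos: [0.5985, 0.172, 0.2769]
ee_rot: [0.0, 1.0, -0.009, -0.0]
wrist_force: [-0.7, 0.5, -1.2]
grip_width: -0.0
gripper_force: 0.0
```

```bash
cat > lid2.py <<'E'
from h import *
to((.509,.1075,.30,-90.8))
for n in ('side','wrist'):
    pic,P,ok=cloud(n); x,y,z=P[...,0],P[...,1],P[...,2]; H=hsv(pic)
    cv2.imwrite('pics/%s_%d.png'%(n,telemetry.read_state()['clock']*100),pic[:,:,::-1])
    m=ok&(abs(x-.507)<.11)&(y<.32)&(y>.145)&(z>.08)&(z<.16)&(H[...,0]>8)&(H[...,0]<28)&(H[...,1]>60); q=P[m]; print(n,m.sum())
    if m.sum()>100: print('slope dz/dy',np.polyfit(q[:,1],q[:,2],1)[0].round(4),'z',np.percentile(q[:,2],[2,50,98]).round(4),'y',np.percentile(q[:,1],[.5,99.5]).round(3))
    m=ok&(H[...,2]<90)&(abs(x-.507)<.05)&(y<.16)&(y>.08)&(z>.03); q=P[m]
    if m.sum()>20: print('clip',m.sum(),'x',np.percentile(q[:,0],[2,98]).round(3),'y',np.percentile(q[:,1],[2,98]).round(3),'z',np.percentile(q[:,2],[2,98]).round(3))
E
python3 lid2.py
```

```text
t 40.4 tcp [0.5985 0.172  0.2769] heading -91.0 tilt [-0.001 -0.    -1.   ] F [-0.7  0.5 -1.2] w -0.0 gf 0.0
   {'x': np.float64(-8.83), 'y': np.float64(6.61), 'z': np.float64(-2.3), 'rz': np.float64(-0.004)}
side 1870
slope dz/dy -0.0124 z [0.0979 0.1022 0.1067] y [0.146 0.318]
clip 249 x [0.466 0.555] y [0.08  0.149] z [0.054 0.508]
wrist 16559
slope dz/dy -0.0258 z [0.1004 0.1018 0.1039] y [0.146 0.319]
clip 56 x [0.527 0.54 ] y [0.107 0.121] z [0.093 0.098]
```

Request:
carry_out(
  plan=[
    {"x": 0,"y": 0,"z": 0.2,"rx": 0,"ry": 0,"rz": 0,"jaw": 0},
    {"x": 0,"y": 0,"z": 0.4,"rx": 0,"ry": 0,"rz": 0,"jaw": 0},
    {"x": 0,"y": 0,"z": 0.4,"rx": 0,"ry": 0,"rz": 0,"jaw": 0},
  ],
)

```text
clock: 40.88
eef_pos: [0.5987, 0.172, 0.2743]
ee_rot: [-0.0, 1.0, -0.009, 0.001]
wrist_force: [-3.5, -0.7, 14.0]
grip_width: 0.004
gripper_force: 7.1
```

Request:
carry_out(
  plan=[
    {"x": 0,"y": 0,"z": -4,"rx": 0,"ry": 0,"rz": 0,"jaw": 0},
    {"x": 0,"y": 0,"z": -8,"rx": 0,"ry": 0,"rz": 0,"jaw": 0},
    {"x": -9,"y": 6.6,"z": -8,"rx": 0,"ry": 0,"rz": 0,"jaw": 0},
    {"x": -9,"y": 6.6,"z": -8,"rx": 0,"ry": 0,"rz": 0,"jaw": 0},
    {"x": -9,"y": 6.6,"z": -8,"rx": 0,"ry": 0,"rz": 0,"jaw": 0},
    {"x": -9,"y": 6.6,"z": -8,"rx": 0,"ry": 0,"rz": 0,"jaw": 0},
  ],
)

```text
clock: 41.62
eef_pos: [0.5079, 0.1076, 0.3537]
ee_rot: [-0.0, 1.0, -0.009, 0.001]
wrist_force: [0.7, 0.2, -0.0]
grip_width: -0.005
gripper_force: 0.0
```

```bash
python3 lid2.py; cp pics/$(ls -t pics | grep wrist_ | head -1) pics/clipview.png
```

```text
t 41.62 tcp [0.5079 0.1076 0.3537] heading -91.1 tilt [ 0.001  0.    -1.   ] F [ 0.7  0.2 -0. ] w -0.005 gf 0.0
   {'x': np.float64(0.11), 'y': np.float64(0.01), 'z': np.float64(5.37), 'rz': np.float64(-0.005)}
side 1667
slope dz/dy 0.0 z [0.0972 0.1013 0.1054] y [0.146 0.319]
clip 512 x [0.46  0.546] y [0.081 0.15 ] z [0.086 0.503]
wrist 35728
slope dz/dy 0.0002 z [0.0996 0.101  0.1023] y [0.146 0.318]
clip 24659 x [0.501 0.529] y [0.082 0.158] z [0.099 0.279]
```

View pics/clipview.png

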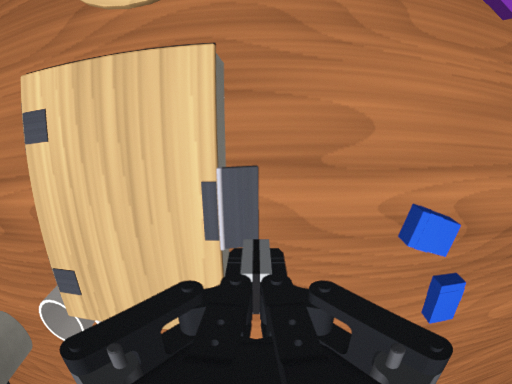

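The lid is shut (slope 0.0002). The clip sticks straight out at (238,205), centred on x≈0.509. I'll fold it down with the closed fingertips.

Request:
carry_out(
  plan=[
    {"x": 0.1,"y": 0.7,"z": 4,"rx": 0,"ry": 0,"rz": 0,"jaw": 0},
    {"x": 0.1,"y": 0.7,"z": 7,"rx": 0,"ry": 0,"rz": 0,"jaw": 0},
    {"x": 0.1,"y": 0.7,"z": 8.1,"rx": 0,"ry": 0,"rz": 0,"jaw": 0},
    {"x": 0.1,"y": 0.5,"z": 9.2,"rx": 0,"ry": 0,"rz": 0,"jaw": 0},
    {"x": 0.1,"y": 0.2,"z": 9.7,"rx": 0,"ry": 0,"rz": 0,"jaw": 0},
    {"x": 0.1,"y": -0.2,"z": 10.1,"rx": 0,"ry": 0,"rz": 0,"jaw": 0},
    {"x": 0.1,"y": -0.7,"z": 10.4,"rx": 0,"ry": 0,"rz": 0,"jaw": 0},
    {"x": 0.1,"y": -1.1,"z": 10.5,"rx": 0,"ry": 0,"rz": 0,"jaw": 0},
    {"x": 0.1,"y": -1.3,"z": 10.5,"rx": 0,"ry": 0,"rz": 0,"jaw": 0},
    {"x": 0.1,"y": -1.3,"z": 10.5,"rx": 0,"ry": 0,"rz": 0,"jaw": 0},
  ],
)

```text
clock: 42.98
eef_pos: [0.5086, 0.1207, 0.2484]
ee_rot: [-0.0, 1.0, -0.009, -0.0]
wrist_force: [-0.5, -0.1, 0.1]
grip_width: 0.002
gripper_force: 0.3
```

Request:
carry_out(
  plan=[
    {"x": 0,"y": -0.2,"z": 0,"rx": 0,"ry": 0,"rz": 0,"jaw": 0},
    {"x": 0,"y": -0.2,"z": 0,"rx": 0,"ry": 0,"rz": 0,"jaw": 0},
  ],
)

```text
clock: 43.22
eef_pos: [0.5086, 0.1219, 0.2483]
ee_rot: [0.001, 1.0, -0.009, -0.0]
wrist_force: [1.0, -12.7, -1.7]
grip_width: -0.0
gripper_force: 6.6
```

```bash
cat > clip.py <<'E'
from h import *
to()
pic,P,ok=cloud('side'); c=eyes.get_calibration('side')
cv2.imwrite('pics/clip_%d.png'%(telemetry.read_state()['clock']*100),cv2.resize(pic[120:220,170:300,::-1],None,fx=5,fy=5,interpolation=cv2.INTER_CUBIC))
x,y,z=P[...,0],P[...,1],P[...,2]; H=hsv(pic)
m=ok&(H[...,2]<110)&(H[...,1]<90)&(abs(x-.48)<.012)&(y<.155)&(y>.09)&(z>.045)&(z<.11); print(m.sum(),np.round(sorted(map(tuple,P[m][:,1:]),key=lambda t:-t[1])[::3],3))
E
python3 clip.py; cp pics/$(ls -t pics | grep clip_ | head -1) pics/clipnow.png
```

```text
t 43.23 tcp [0.5086 0.1219 0.2483] heading -91.0 tilt [-0.    -0.001 -1.   ] F [  1.  -12.7  -1.7] w -0.0 gf 6.6
55 [[0.143 0.103]
 [0.146 0.102]
 [0.141 0.099]
 [0.136 0.094]
 [0.135 0.092]
 [0.135 0.091]
 [0.135 0.088]
 [0.133 0.084]
 [0.137 0.083]
 [0.134 0.081]
 [0.133 0.08 ]
 [0.134 0.076]
 [0.137 0.075]
 [0.14  0.073]
 [0.137 0.069]
 [0.137 0.066]
 [0.142 0.059]
 [0.142 0.056]
 [0.144 0.052]]
```

View pics/clipnow.png

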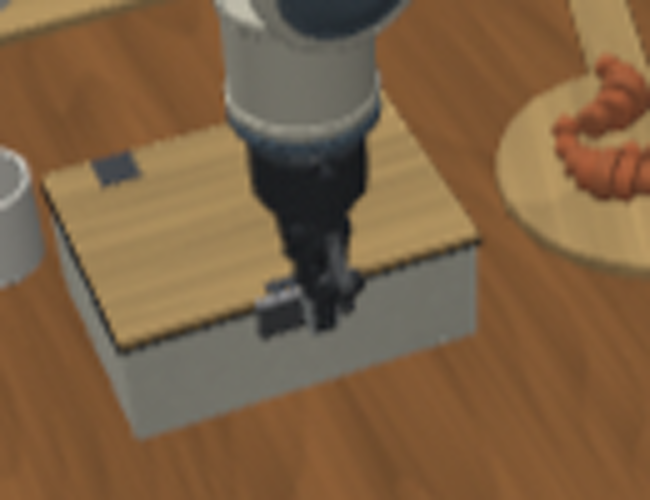

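The clip hangs vertical at crop (280,310), flush against the front wall (face y≈0.134–0.137 at all heights), and a 12.7 N reaction shows it is on its stop. Backing off.

Request:
carry_out(
  plan=[
    {"x": 0,"y": 2,"z": 0,"rx": 0,"ry": 0,"rz": 0,"jaw": 0},
    {"x": 0,"y": 5,"z": 0,"rx": 0,"ry": 0,"rz": 0,"jaw": 0},
    {"x": 0,"y": 8,"z": -4,"rx": 0,"ry": 0,"rz": 0,"jaw": 0},
    {"x": 0,"y": 10,"z": -9,"rx": 0,"ry": 0,"rz": 0,"jaw": 0},
    {"x": 0,"y": 10,"z": -9,"rx": 0,"ry": 0,"rz": 0,"jaw": 0},
    {"x": 0,"y": 10,"z": -9,"rx": 0,"ry": 0,"rz": 0,"jaw": 0},
    {"x": 0,"y": 10,"z": -9,"rx": 0,"ry": 0,"rz": 0,"jaw": 0},
  ],
)

```text
clock: 44.15
eef_pos: [0.5065, 0.023, 0.3374]
ee_rot: [-0.0, 1.0, -0.009, -0.001]
wrist_force: [0.6, -0.2, -0.2]
grip_width: 0.002
gripper_force: 0.0
```

```bash
python3 clip.py; python3 lid2.py; cp pics/$(ls -t pics | grep clip_ | head -1) pics/clipend.png
```

```text
t 44.15 tcp [0.5065 0.023  0.3374] heading -91.0 tilt [-0.002  0.    -1.   ] F [ 0.6 -0.2 -0.2] w 0.002 gf 0.0
57 [[0.14  0.104]
 [0.147 0.102]
 [0.139 0.101]
 [0.135 0.092]
 [0.138 0.091]
 [0.139 0.09 ]
 [0.137 0.088]
 [0.138 0.085]
 [0.138 0.082]
 [0.142 0.081]
 [0.135 0.08 ]
 [0.137 0.076]
 [0.142 0.076]
 [0.134 0.074]
 [0.136 0.072]
 [0.14  0.069]
 [0.141 0.064]
 [0.139 0.059]
 [0.146 0.055]]
t 44.2 tcp [0.5066 0.023  0.3374] heading -91.0 tilt [-0.002  0.    -1.   ] F [1.1 0.1 1.1] w 0.001 gf 0.0
   {'x': np.float64(0.1), 'y': np.float64(-8.45), 'z': np.float64(3.74), 'rz': np.float64(-0.004)}
side 1422
slope dz/dy -0.0038 z [0.0969 0.1012 0.1058] y [0.146 0.318]
clip 152 x [0.462 0.534] y [0.085 0.145] z [0.058 0.544]
wrist 22670
slope dz/dy -0.0007 z [0.0998 0.101  0.1023] y [0.146 0.304]
clip 1459 x [0.471 0.548] y [0.08 0.14] z [0.067 0.257]
```

View pics/clipend.png

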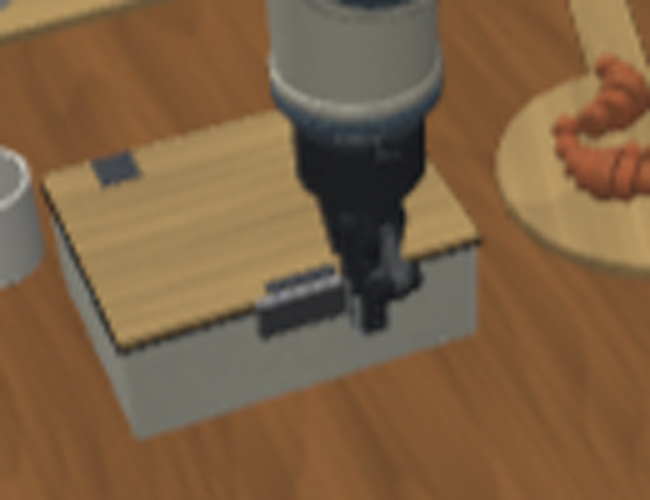

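The lid is shut, the clip is folded flat against the front wall at (300,305), and the gripper is clear. Handing in.

```bash
python3 -c "
from cell import sign_off
print(sign_off())"
```

```text
the job is handed in; nothing more can be done
None
```

I packed the tin and handed the job in at about 44 s of the 208 s allowed: both tubs on the floor, the divider flat on the ledges, all three cartons flat on it, the lid shut and the clip down. Hand-in returned no verdict. While I was pushing the lid, the wrist force once reached 55 N (gripper on the lid's edge); that is under the 120 N wrist limit, but I can't tell whether it counted against the 40 N limit on the gripper's body.

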